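Make up two paint kits in stacking trays

ROBOT

A 7-joint arm with a two-finger parallel gripper is mounted at the origin on the work surface. World frame = base frame: x ahead of the robot, y to its left, z up, the work surface at z = 0. Lengths are in m, angles in rad, forces in N, time in s.
With the tool pointing down it reaches from about 0.4 to 0.85 m from the base axis. Payload 10.4 kg.
Tool frame: the origin (TCP) lies on the centre line of the jaws, within the pads' length; the fingertips stand r.tip_extent ahead of it and the grasp point (between the pads) lies 8 mm behind it (r.tip_extent is the distance from the TCP to the fingertips, in m); z points along the fingers, y is the direction in which the jaws open and shut (so a half turn about z gives the same grasp; the last joint's range is limited). The gripper opens to 87 mm and grips with 3 to 60 N. Pads are 19 mm wide; open, the fingers measure 117 mm over their backs; the gripper's body (75 mm by 190 mm) begins 51 mm behind the grasp point.
Start: joints at [-1.141, 0.332, -0.065, 1.46, 0.022, 1.35, -0.088], TCP at [0.273, 0.562, 0.234] pointing down, gripper open.
Joint ranges: [-2.6, 2.6], [-0.5, 2.12], [-1.47, 1.34], [0.16, 2.42], [-1.27, 4.41], [0.06, 2.06], [-2.6, 2.6]. Speed limits (rad/s): [2.22, 2.22, 2.79, 2.79, 3.14, 3.14, 3.14].

INTERFACE

Orientations are given as a unit quaternion [x, y, z, w].
In Python, from bench import r gives the robot as it stands.
- The arm moves only by the shell command python3 -m jog 'ROWS' [FORCE]. ROWS is JSON, a list of rows, each a list of 7 numbers: the shift along the tool's x, y, z in cm, then the turn, a rotation vector about the tool's x, y, z in rad, then the opening, from -1 (shut) to 1 (fully open). In form: [[tx, ty, tz, wx, wy, wz, jaw], ...]. A call has 1 to 20 rows; each row shifts and turns the commanded pose from where the row before left it, along the tool's axes as they then stand; what a row does not reach is not made up. A row lasts 1/8 s, in which the tool goes at most 62.5 mm and 10.7 degrees, less where a joint would pass 70% of its speed; a pose out of reach is approached as far as the arm can. A call with a gripper value outside its range is refused whole. The fingers move at their own pace and stop on an object; FORCE is the grip in N (left out, the last holds). Time passes only in rows, so rows that do not move let the fingers close. It gives the time, the measured TCP pose, the force and the opening at its end, in the units of the state.
- r.read_state(): the state, without advancing time (a new reading comes with each control period).
- r.camera(name): name is "scene" or "top" or "wrist"; returns a dict with "frame" (400x640x3 uint8, red, green, blue), "fx", "fy", "cx", "cy" (pixels), "camera_from_world" (4x4, takes a point from world to camera coordinates). Camera axes: x right, y down, z forward; pixel columns grow to the right and rows downward; lengths in m; the calibration is good to about 2 mm. A picture is of the moment at which its call begins. There is no depth.
- r.close_job(): hands the job in, once; it reports no verdict.
Trained networks look in a picture, given as the dict that the camera call returned (one of the last four; its "shot" number tells which), for a name from the list of things; names that differ only in an ending like _2 or _b are one class to them, and where a whole thing is asked for, a point or a joint stands for the part that bears it (a point fixed in the world has none). Each returns a list of dicts, best first, with "score" (0 to 1); they miss things now and then, are a little off and sometimes report something else, mostly with a low value. They report only what shows in the picture. A call takes as long as a camera call. They do not tell look-alikes from the thing itself.
- r.search_frame(picture, thing): "rect" ([left, top, right, bottom] in pixels, round what is visible of it).
The state is a dict: "time": time; "joint_positions": joint angles; "joint_vel": joint speeds; "joint_torque": joint torques, N m; "ee_pos": TCP position; "eef_rot": TCP orientation; "ft_force": force on the tool from outside, world axes, zero at the start; "torque": the same for the moment, N m; "width": finger opening in m.
Only numpy, scipy, OpenCV 4.12 (cv2) and the standard library are available. Lean on these libraries where they do the work, as an engineer would, in place of code of your own. Each camera call takes 0.05 s, during which the arm holds its last target.

TASK

Make up two kits for the model painters: the blue-lidded pot and the orange sanding block go in the grey tray, the red-lidded and the white-lidded pot in the green tray, one thing to a compartment, standing flat on the compartment floor. The green tray is to end up stacked on top of the grey one, turned so that its yellow end lies opposite the grey tray's yellow end and all four feet sit down in the notches, leaving the lower kit clear below. Keep the grey tray about where it stands, and do not move the yellow-lidded pot or the toy robot.

Things in the scene. Friction and masses are not known exactly. Their poses are not given: they have to be found in the camera images.
- grey_tray: Grey open stack-nest tray, 146 x 142 x 60 mm tall, 150 to 310 g, the lower one; origin centre of underside, z up, x to its yellow end. Floor 4 mm thick; divider along x at y = 0, 10 mm thick, top 46 mm up; two compartments, floor 118 (x) by 52 mm (y), centred at y = +31 and -31 mm. Long walls: open slots at x = +52, -25 mm, notches at x = -52, +25 mm (22 wide, 8 deep).
- green_tray: Green tray of the same make and sizes and frame as the grey, same yellow +x end; 12 mm wide feet level with its underside stick out of the long sides to y = +75 and -75 mm at x = +52 and -25 mm. Turned half a turn over the grey tray its feet rest in the notches, undersides 52 mm apart, 5 mm play in x and y; not turned, it drops down the slots onto the contents.
- green_tray_lip (a point): middle of the green tray's yellow lip (12 mm deep, beyond its yellow end wall), at x = +79, y = 0, z = 60 mm in the green tray's frame; the grey tray has the same lip
- green_tray_grip (a point): top middle of the green tray's divider, x = 0, y = 0, z = 46 mm in its frame; the tray can be lifted here, pinching the 10 mm divider from above with a finger in each compartment
- blue_pot: closed paint pot, an upright cylinder 34 mm across and 44 mm tall, 40 to 85 g, with a blue lid and a pale paper band; origin at the centre of its underside, z up
- red_pot: closed paint pot, an upright cylinder 34 mm across and 44 mm tall, 40 to 85 g, with a red lid and a pale paper band; origin at the centre of its underside, z up
- white_pot: closed paint pot, an upright cylinder 34 mm across and 44 mm tall, 40 to 85 g, with a white lid and a pale paper band; origin at the centre of its underside, z up
- sanding_block: orange sanding block with a dark grit underside, 40 mm long in x, 26 mm wide in y, 24 mm tall, 20 to 45 g; origin at the centre of its underside, z up
- yellow_pot: closed paint pot, an upright cylinder 34 mm across and 44 mm tall, 40 to 85 g, with a yellow lid and a pale paper band; origin at the centre of its underside, z up; not wanted, to be left standing
- toy_robot: small blue and grey toy robot with a white head on a black round foot 38 mm across, 73 mm tall, 60 g; origin at the centre of its underside, z up; not wanted, to be left standing
Mind the look-alikes: they are no part of the job. Leave any pink look-alike of the red_pot alone.

How it is judged:
At the end, for the whole second after the job is handed in: Blue pot and block flat on the grey tray's floor, red and white pots on the green's, one per compartment (tilt < 0.15); green tray level on the grey one, yellow ends opposite (0.15 rad), centred to 12 mm, undersides 48 to 56 mm apart; all released and at rest (x of blue_pot in the frame of grey_tray between -0.06 and 0.06 m and y of blue_pot in the frame of grey_tray between -0.06 and 0.06 m and z of blue_pot in the frame of grey_tray between 0 and 0.012 m and angle between each of blue_pot, sanding_block, red_pot, white_pot's own z axis and vertical below 0.15 rad and linear speed of each of blue_pot, sanding_block, red_pot, white_pot, green_tray, grey_tray below 0.02 m/s and x of sanding_block in the frame of grey_tray between -0.06 and 0.06 m and y of sanding_block in the frame of grey_tray between -0.06 and 0.06 m and z of sanding_block in the frame of grey_tray between 0 and 0.012 m and ((y of blue_pot in the frame of grey_tray above 0 m and y of sanding_block in the frame of grey_tray below 0 m) or (y of blue_pot in the frame of grey_tray below 0 m and y of sanding_block in the frame of grey_tray above 0 m)) and x of red_pot in the frame of green_tray between -0.06 and 0.06 m and y of red_pot in the frame of green_tray between -0.06 and 0.06 m and z of red_pot in the frame of green_tray between 0 and 0.012 m and x of white_pot in the frame of green_tray between -0.06 and 0.06 m and y of white_pot in the frame of green_tray between -0.06 and 0.06 m and z of white_pot in the frame of green_tray between 0 and 0.012 m and ((y of red_pot in the frame of green_tray above 0 m and y of white_pot in the frame of green_tray below 0 m) or (y of red_pot in the frame of green_tray below 0 m and y of white_pot in the frame of green_tray above 0 m)) and horizontal distance between green_tray and grey_tray below 0.012 m and z of green_tray in the frame of grey_tray between 0.048 and 0.056 m and x of green_tray_lip in the frame of grey_tray below -0.05 m and angle between the x axis of green_tray and the x axis of grey_tray, either way round below 0.15 rad and angle between each of green_tray, grey_tray's own z axis and vertical below 0.06 rad); the robot touches nothing.
It fails at once if the grey tray was shifted more than 50 mm (distance of grey_tray from where it was at the start of the episode above 0.05 m).
It fails at once if the yellow pot was moved more than 40 mm or knocked over (distance of yellow_pot from where it was at the start of the episode above 0.04 m or angle between yellow_pot's own z axis and vertical above 0.5 rad).
It fails at once if the toy robot was moved more than 40 mm or knocked over (distance of toy_robot from where it was at the start of the episode above 0.04 m or angle between toy_robot's own z axis and vertical above 0.5 rad).
It also fails if it takes over 141 s, if anything falls off the work surface, if the arm or the gripper's body presses on something with over 40 N, if the wrist force passes 120 N, or if a joint passes its speed limit or range.

## Working session

There is one attempt and no reset: what is moved stays moved. The work goes in short steps, Python scripts to look and compute and a shell command to move; the robot and the scene stay as the last step left them, time stands still between calls to the robot, and variables do not carry over. Pictures are saved under pics/ and viewed, and the job is handed in when it is done.

```bash
ls; mkdir -p pics; python3 - <<'E'
from bench import r
import cv2
s=r.read_state();print(s['time'],s['ee_pos'],s['eef_rot'],s['width'],r.tip_extent)
for n in ['scene','top','wrist']:
    p=r.camera(n);cv2.imwrite(f'pics/{n}0.png',p['frame'][:,:,::-1])
    print(n,p['fx'],p['cx'],p['cy'],p['camera_from_world'].round(3).tolist() if hasattr(p['camera_from_world'],'round') else p['camera_from_world'])
    if n!='wrist':
        for t in ['grey_tray','green_tray','blue_pot','red_pot','white_pot','sanding_block','yellow_pot','toy_robot']:
            print(t,[([round(x) for x in d['rect']],round(d['score'],2)) for d in r.search_frame(p,t)][:4])
E
```

```text
pics
0.0 [0.27328045 0.5616887  0.23277145] [ 2.24456702e-01  9.74483820e-01 -6.79806371e-04 -1.09780120e-04] 0.0869073956313174 0.011
scene 422.01604492066593 328.98312456507114 202.93400725650605 [[0.758, 0.653, -0.018, -0.442], [0.534, -0.635, -0.558, -0.258], [-0.375, 0.413, -0.83, 1.169], [0.0, 0.0, 0.0, 1.0]]
grey_tray [([162, 217, 265, 313], 0.6), ([343, 120, 426, 190], 0.6)]
green_tray [([330, 243, 346, 264], 0.67), ([347, 118, 428, 189], 0.57), ([363, 210, 378, 244], 0.51)]
blue_pot []
red_pot [([331, 246, 348, 266], 0.87), ([316, 281, 326, 306], 0.77), ([279, 287, 296, 310], 0.7), ([363, 209, 377, 241], 0.62)]
white_pot [([301, 217, 314, 242], 0.66)]
sanding_block [([294, 160, 309, 181], 0.59), ([330, 244, 346, 266], 0.38)]
yellow_pot [([250, 191, 265, 215], 0.6)]
toy_robot []
top 400.0276369870047 329.74968846481585 200.9699954049843 [[-0.008, -1.0, -0.007, -0.004], [-0.998, 0.008, -0.054, 0.564], [0.054, 0.007, -0.998, 0.795], [0.0, 0.0, 0.0, 1.0]]
grey_tray [([397, 191, 493, 291], 0.85), ([278, 257, 300, 277], 0.32)]
green_tray [([163, 153, 256, 252], 0.94)]
blue_pot [([291, 198, 310, 219], 0.69)]
red_pot [([342, 113, 359, 135], 0.8), ([411, 153, 430, 171], 0.79), ([341, 148, 358, 168], 0.63), ([385, 130, 406, 152], 0.54)]
white_pot []
sanding_block [([278, 257, 300, 279], 0.66), ([401, 193, 496, 290], 0.48)]
yellow_pot [([353, 261, 370, 274], 0.58)]
toy_robot [([288, 140, 314, 162], 0.64), ([293, 196, 308, 218], 0.28)]
wrist 283.0940855337875 316.20283417056794 204.18154518960168 [[0.438, 0.899, -0.001, -0.625], [0.859, -0.418, 0.295, -0.035], [0.265, -0.13, -0.956, 0.393], [0.0, 0.0, 0.0, 1.0]]
```

View pics/scene0.png

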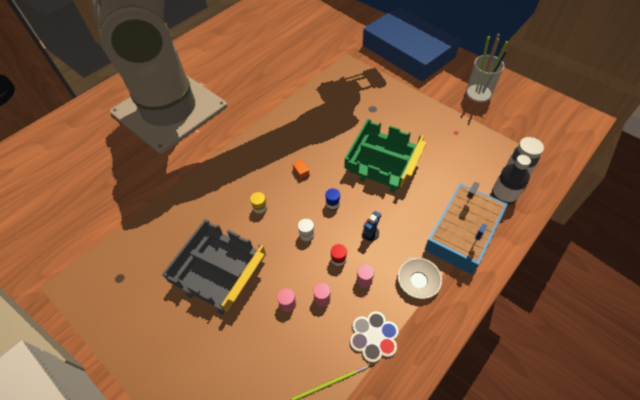

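View pics/top0.png

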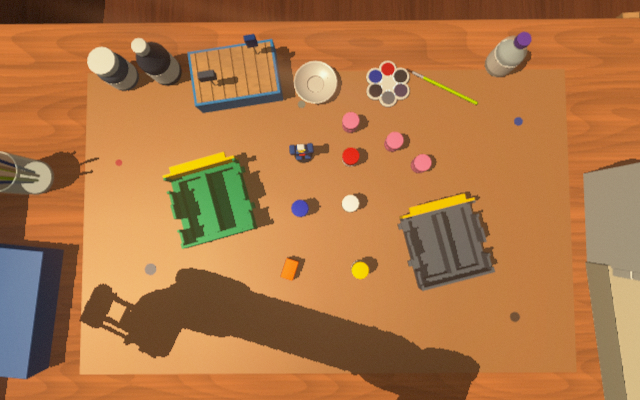

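```bash
python3 - <<'E'
import cv2
a=cv2.imread('pics/top0.png');
cv2.imwrite('pics/top0c.png',cv2.resize(a[90:310,150:510],None,fx=2.2,fy=2.2,interpolation=cv2.INTER_CUBIC))
a=cv2.imread('pics/scene0.png');
cv2.imwrite('pics/scene0c.png',cv2.resize(a[100:320,150:440],None,fx=2.7,fy=2.7,interpolation=cv2.INTER_CUBIC))
E
```

```text
(no output)
```

View pics/top0c.png

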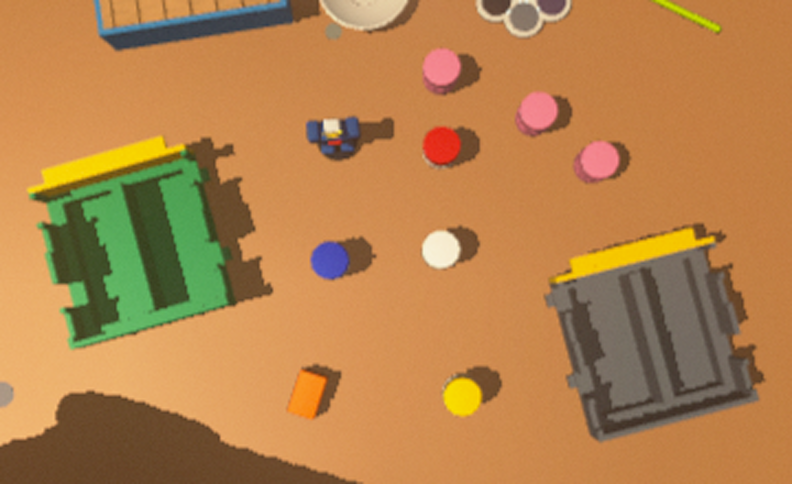

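View pics/scene0c.png

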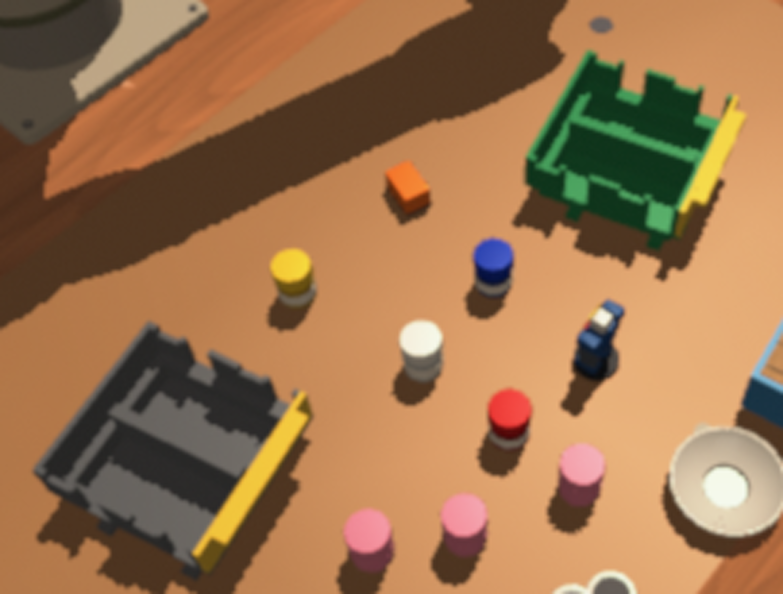

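Candidates in the top view: red pot at (351,156), with pink look-alikes at (351,122), (394,141) and (422,163). White (350,203), blue (300,208) and yellow (360,270) are each the only one of their colour, but the paint palette has coloured wells at (388,84). The block is at (290,268). The green tray is at (210,200) and the grey at (445,240), both with the yellow end up in the image (+x). I choose the saturated red pot at (351,156), and will confirm it in a crop.

```bash
cat > h.py <<'E'
import numpy as np, cv2
from bench import r
def unproj(p,u,v,z):
    T=np.array(p['camera_from_world']);R=T[:3,:3];t=T[:3,3]
    d=R.T@np.array([(u-p['cx'])/p['fx'],(v-p['cy'])/p['fy'],1.]);c=-R.T@t
    return c+d*(z-c[2])/d[2]
def proj(p,P):
    T=np.array(p['camera_from_world']);q=np.asarray(P)@T[:3,:3].T+T[:3,3]
    return np.stack([p['fx']*q[...,0]/q[...,2]+p['cx'],p['fy']*q[...,1]/q[...,2]+p['cy']],-1)
def mask(p,lo,hi):
    h=cv2.cvtColor(p['frame'],cv2.COLOR_RGB2HSV)
    return cv2.inRange(h,np.array(lo),np.array(hi))
def blobs(m,amin=60):
    n,l,s,c=cv2.connectedComponentsWithStats(m)
    return [(s[i,4],c[i],l==i) for i in range(1,n) if s[i,4]>=amin]
C={'red':((0,200,90),(5,255,255)),'pink':((165,60,100),(180,200,255)),'blue':((112,120,60),(130,255,255)),'orange':((6,225,150),(16,255,255)),'yellow':((22,180,120),(32,255,255)),'white':((10,0,170),(40,60,255))}
def tray_pts(x,y,yaw,z0=0):
    L=[]
    def rect(x0,x1,y0,y1,z): L.append(np.array([[x0,y0,z],[x1,y0,z],[x1,y1,z],[x0,y1,z],[x0,y0,z]])/1000.)
    rect(-73,73,-71,71,60);rect(73,85,-40,40,60);rect(-59,59,5,57,4);rect(-59,59,-57,-5,4);rect(-59,59,-5,5,46);rect(-73,73,-71,71,0)
    c,s=np.cos(yaw),np.sin(yaw);R=np.array([[c,-s,0],[s,c,0],[0,0,1]])
    return [l@R.T+[x,y,z0] for l in L]
def overlay(p,polys,box,f,name):
    x0,y0,x1,y1=box
    im=cv2.resize(p['frame'][y0:y1,x0:x1,::-1],None,fx=f,fy=f,interpolation=cv2.INTER_CUBIC)
    for k,l in enumerate(polys):
        q=(proj(p,l)-[x0-.5,y0-.5])*f
        cv2.polylines(im,[q.round().astype(np.int32).reshape(-1,1,2)],False,[(255,255,0),(255,0,255),(0,0,255),(0,165,255),(255,255,255),(255,0,0)][k%6],1)
    cv2.imwrite(name,im)
E
python3 - <<'E'
from h import *
for cam in ['top','scene']:
    p=r.camera(cam)
    for k,z in [('red',.044),('pink',.044),('blue',.044),('white',.044),('orange',.024),('yellow',.044),('yellow',.060)]:
        for a,c,m in blobs(mask(p,*C[k])):
            w=unproj(p,*c,z)
            ys,xs=np.nonzero(m);W=np.array([unproj(p,x,y,z)[:2] for x,y in zip(xs,ys)])
            (cx,cy),(w1,h1),an=cv2.minAreaRect((W*1000).astype(np.float32))
            if abs(w[0]-.5)<.25 and abs(w[1])<.4: print(cam,k,z,a,c.round(1),w[:2].round(4),'rect',round(cx),round(cy),round(w1),round(h1),round(an,1))
E
```

```text
top red 0.044 218 [350.5 155.8] [ 0.6513 -0.0505] rect 651 -50 29 32 89.5
top pink 0.044 210 [350.2 120.6] [ 0.7211 -0.0507] rect 720 -51 30 32 89.5
top pink 0.044 226 [393.8 140.5] [ 0.6807 -0.136 ] rect 681 -135 34 30 89.5
top pink 0.044 230 [421.5 162.6] [ 0.6366 -0.1896] rect 637 -188 35 30 89.5
top blue 0.044 199 [299.6 207.9] [0.5496 0.0499] rect 550 50 29 29 89.7
top white 0.044 205 [349.9 203.1] [ 0.5581 -0.0484] rect 557 -49 31 29 89.5
top white 0.044 68 [150.2 268.9] [0.4334 0.3405] rect 434 340 17 18 45.6
top orange 0.024 111 [291.7 271.4] [0.4244 0.0678] rect 428 69 18 39 67.8
top yellow 0.044 595 [197.2 163.9] [0.6377 0.2512] rect 638 250 19 145 15.6
top yellow 0.044 521 [437.1 204.7] [ 0.5536 -0.2182] rect 554 -217 16 145 14.2
top yellow 0.044 233 [359.7 270. ] [ 0.4285 -0.066 ] rect 429 -66 31 31 44.3
top yellow 0.06 595 [197.2 163.9] [0.6353 0.2457] rect 636 245 18 142 15.6
top yellow 0.06 521 [437.1 204.7] [ 0.553 -0.214] rect 553 -212 16 142 14.2
top yellow 0.06 233 [359.7 270. ] [ 0.4304 -0.0649] rect 430 -65 31 31 44.3
scene pink 0.044 268 [364.9 275.1] [ 0.728  -0.0574] rect 729 -57 28 45 38.5
scene pink 0.044 281 [321.7 293.6] [ 0.6884 -0.1416] rect 688 -142 29 41 40.7
scene pink 0.044 289 [286.4 299.5] [ 0.6443 -0.1945] rect 645 -194 30 44 65.0
scene blue 0.044 161 [332.2 195.8] [0.5541 0.0466] rect 554 46 27 38 40.1
scene white 0.044 164 [305.3 225.1] [ 0.5597 -0.0483] rect 560 -48 32 30 40.2
scene yellow 0.044 75 [419.8 145.7] [0.6205 0.2958] rect 621 298 15 56 21.8
scene yellow 0.044 131 [257.7 198.2] [ 0.4308 -0.0653] rect 431 -66 29 31 45.7
scene yellow 0.044 381 [244.8 275.5] [ 0.5466 -0.2122] rect 546 -210 14 137 14.0
scene yellow 0.06 75 [419.8 145.7] [0.6265 0.2823] rect 627 284 15 55 21.8
scene yellow 0.06 131 [257.7 198.2] [ 0.4407 -0.0714] rect 441 -72 29 30 45.7
scene yellow 0.06 381 [244.8 275.5] [ 0.5542 -0.2152] rect 554 -213 14 135 14.0
```

```bash
cat >> h.py <<'E'
def fit_tray(p,x,y,yaw,z0=0):
    return None
E
python3 - <<'E'
from h import *
p=r.camera('top')
f=5
overlay(p,tray_pts(.559,.224,.272),(150,140,270,255),f,'pics/g1.png')
overlay(p,tray_pts(.4765,-.233,.248),(385,180,505,295),f,'pics/k1.png')
a=cv2.imread('pics/g1.png');b=cv2.imread('pics/k1.png');cv2.imwrite('pics/gk1.png',cv2.resize(np.hstack([a,b]),(800,383)))
h=cv2.cvtColor(p['frame'],cv2.COLOR_RGB2HSV);print(h[266:271,285:298].tolist()[2])
m=mask(p,(5,215,170),(12,255,255));m[:,:270]=0;m[:,310:]=0;m[:250]=0;m[290:]=0
for a,c,mm in blobs(m,20):print(a,c)
im=cv2.resize(p['frame'][135:290,270:440,::-1],None,fx=4.7,fy=3.8,interpolation=cv2.INTER_CUBIC);cv2.imwrite('pics/crop1.png',cv2.resize(p['frame'][250:290,270:310,::-1],None,fx=10,fy=10));cv2.imwrite('pics/crop2.png',im)
E
```

```text
[[16, 216, 248], [16, 221, 248], [16, 231, 247], [16, 227, 248], [15, 222, 248], [16, 222, 248], [15, 226, 248], [15, 225, 248], [15, 226, 248], [15, 231, 248], [15, 233, 248], [12, 220, 191], [12, 169, 119]]
```

View pics/gk1.png

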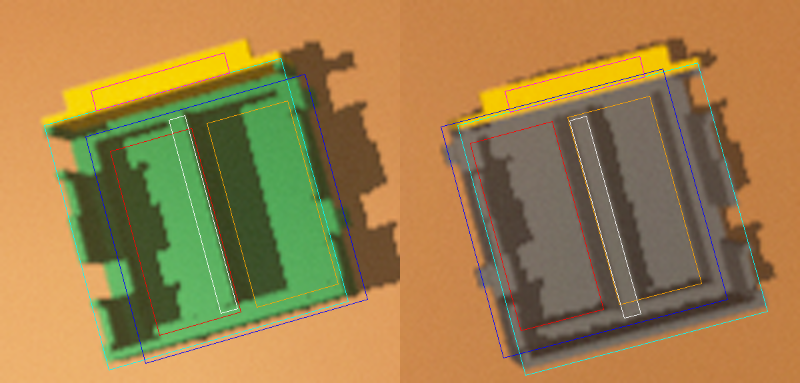

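View pics/crop1.png

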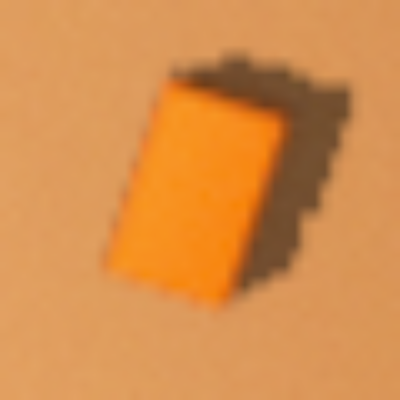

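View pics/crop2.png

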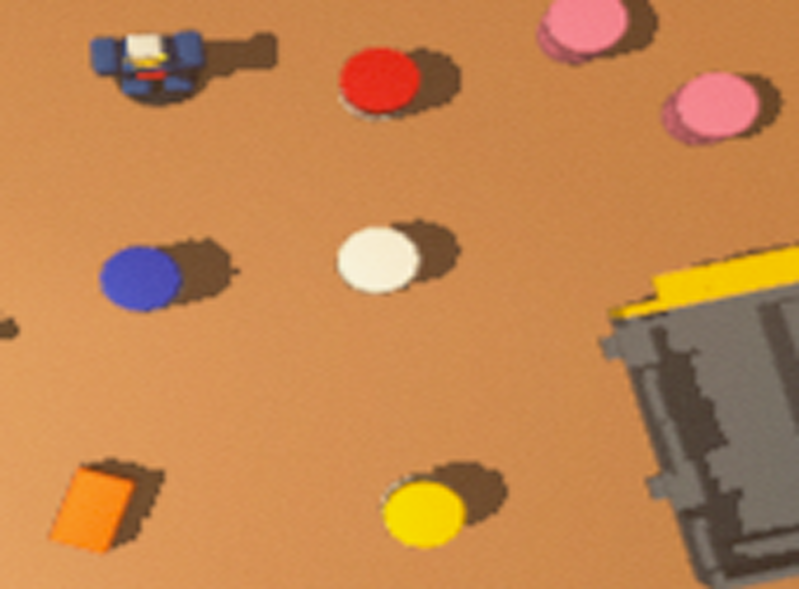

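```bash
cat >> h.py <<'E'
from scipy.spatial.transform import Rotation as Ro
def plan(x,y,z,yaw=None):
    "cm along CURRENT tool axes, then wz so tool y azimuth becomes yaw (mod pi nearest)"
    s=r.read_state();R=Ro.from_quat(s['eef_rot']).as_matrix()
    d=R.T@(np.array([x,y,z])-s['ee_pos'])*100
    ty=np.arctan2(R[1,1],R[0,1]);out=None
    if yaw is not None:
        e=yaw-ty;e=(e+np.pi/2)%np.pi-np.pi/2;out=-e
    print('shift cm',d.round(2),'tooly az',round(ty,3),'wz',None if out is None else round(out,3),'tilt',R[:,2].round(3),'j7',round(s['joint_positions'][6],2),'t',s['time'],'w',round(s['width'],4))
E
python3 - <<'E'
from h import *
p=r.camera('top')
W=np.array([unproj(p,u+269.5,v+249.5,.024)[:2] for u,v in [(17,8.3),(28.5,12),(22.5,30.5),(10.8,26.8)]])
print(W.round(4),W.mean(0),np.linalg.norm(np.diff(W,axis=0),axis=1))
d=(W[0]+W[1]-W[2]-W[3]);yaw=np.arctan2(d[1],d[0]);print(yaw)
plan(*W.mean(0),.15,yaw)
E
```

```text
[[0.4512 0.078 ]
 [0.4437 0.0551]
 [0.4074 0.0671]
 [0.4148 0.0904]] [0.42927053 0.07265414] [0.024057   0.0383009  0.02437861]
-0.32357763759368274
shift cm [-35.42 -37.19   8.36] tooly az 1.118 wz 1.442 tilt [ 0.  0. -1.] j7 -0.09 t 1.15 w 0.087
```

```bash
python3 -m jog '[[-3.2,-3.4,0.3,0,0,0,0.5],[-3.2,-3.4,0.3,0,0,0,0.5],[-3.2,-3.4,0.3,0,0,0,0.5],[-3.2,-3.4,0.3,0,0,0,0.5],[-3.2,-3.4,0.3,0,0,0,0.5],[-3.2,-3.4,0.3,0,0,0,0.5],[-3.2,-3.4,0.3,0,0,0,0.5],[-3.2,-3.4,0.3,0,0,0,0.5],[-3.2,-3.4,0.3,0,0,0,0.5],[-3.2,-3.4,0.3,0,0,0,0.5],[-3.4,-3.2,0.3,0,0,0,0.5],[0,0,0,0,0,0.18,0.5],[0,0,0,0,0,0.18,0.5],[0,0,0,0,0,0.18,0.5],[0,0,0,0,0,0.18,0.5],[0,0,0,0,0,0.18,0.5],[0,0,0,0,0,0.18,0.5],[0,0,0,0,0,0.18,0.5],[0,0,0,0,0,0.18,0.5],[0,0,0,0,0,0,0.5]]' 20
python3 - <<'E'
from h import *
plan(.4293,.0727,.015,-.3236)
p=r.camera('wrist');cv2.imwrite('pics/w1.png',p['frame'][:,:,::-1])
L=[]
for (x,y,z,yaw,a,b) in [(.4293,.0727,.024,-.3236,20,13)]:
    c,s=np.cos(yaw),np.sin(yaw)
    L.append(np.array([[x+(i*a*c-j*b*s)/1000,y+(i*a*s+j*b*c)/1000,z] for i,j in [(1,1),(1,-1),(-1,-1),(-1,1),(1,1)]]))
overlay(p,L,(0,0,640,400),1.25,'pics/w1.png')
E
```

```text
time: 3.65
ee_pos: [0.429, 0.0726, 0.2007]
eef_rot: [0.811, 0.585, 0.0, -0.0]
ft_force: [-0.1, -0.1, -0.1]
width: 0.0655
shift cm [1.000e-02 2.000e-02 1.857e+01] tooly az -0.321 wz 0.003 tilt [ 0.  0. -1.] j7 -0.62 t 3.65 w 0.0655
```

View pics/w1.png

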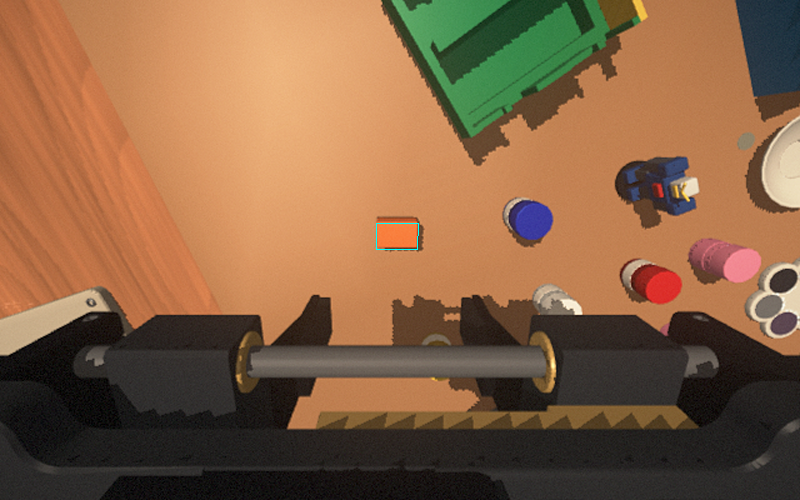

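```bash
python3 -m jog '[[0,0,4,0,0,0,0.5],[0,0,4,0,0,0,0.5],[0,0,4,0,0,0,0.5],[0,0,3.6,0,0,0,0.5],[0,0,2,0,0,0,0.5],[0,0,1,0,0,0,0.5],[0,0,0,0,0,0,0.5],[0,0,0,0,0,0,-0.5],[0,0,0,0,0,0,-0.5],[0,0,0,0,0,0,-0.5],[0,0,0,0,0,0,-0.5],[0,0,0,0,0,0,-0.5],[0,0,-2,0,0,0,-0.5],[0,0,-4,0,0,0,-0.5],[0,0,-4,0,0,0,-0.5],[0,0,-4,0,0,0,-0.5],[0,0,0,0,0,0,-0.5]]' 15
python3 - <<'E'
from h import *
plan(.4765,-.233,.15,.248)
E
```

```text
time: 5.82
ee_pos: [0.4306, 0.0732, 0.1572]
eef_rot: [0.811, 0.585, 0.003, 0.001]
ft_force: [1.0, 0.7, -0.7]
width: 0.0401
shift cm [-27.59  14.04   0.67] tooly az -0.322 wz -0.57 tilt [ 0.005  0.002 -1.   ] j7 -0.6 t 5.825 w 0.0401
```

```bash
python3 -m jog '[[-3.45,1.75,-0.8,0,0,0,-0.5],[-3.45,1.75,-0.8,0,0,0,-0.5],[-3.45,1.75,-0.8,0,0,0,-0.5],[-3.45,1.75,-0.8,0,0,0,-0.5],[-3.45,1.75,-0.8,0,0,0,-0.5],[-3.45,1.75,-0.8,0,0,0,-0.5],[-3.45,1.75,0,0,0,0,-0.5],[-3.45,1.75,0,0,0,0,-0.5],[0,0,0,0,0,-0.15,-0.5],[0,0,0,0,0,-0.15,-0.5],[0,0,0,0,0,-0.15,-0.5],[0,0,0,0,0,-0.12,-0.5],[0,0,0,0,0,0,-0.5]]'
python3 - <<'E'
from h import *
plan(.4765,-.233,.15,.248)
p=r.camera('wrist')
overlay(p,tray_pts(.4765,-.233,.248),(0,0,640,400),1.25,'pics/w2.png')
E
```

```text
time: 7.45
ee_pos: [0.474, -0.2333, 0.2015]
eef_rot: [0.615, 0.789, -0.0, -0.001]
ft_force: [0.2, 1.1, -0.6]
width: 0.0399
shift cm [-0.03  0.26  5.15] tooly az 0.247 wz -0.001 tilt [-0.001  0.    -1.   ] j7 0.7 t 7.45 w 0.0399
```

View pics/w2.png

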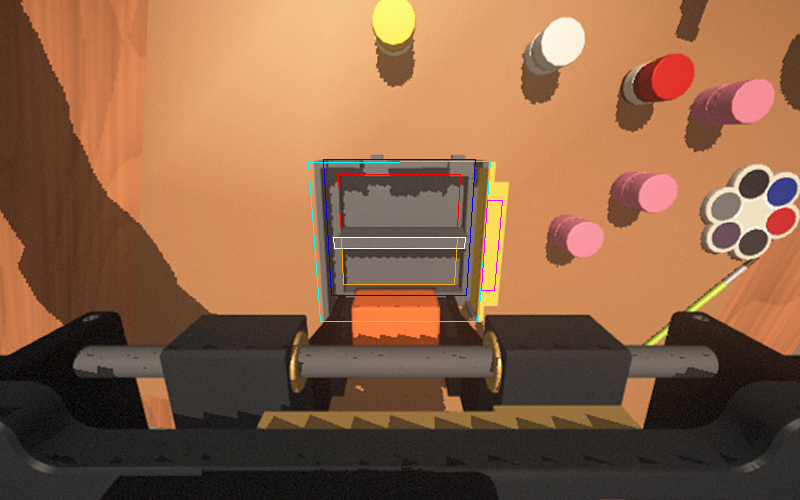

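```bash
python3 - <<'E'
from h import *
p=r.camera('wrist')
overlay(p,tray_pts(.4795,-.2325,.248),(240,115,420,265),4.4,'pics/w3.png')
E
```

```text
(no output)
```

View pics/w3.png

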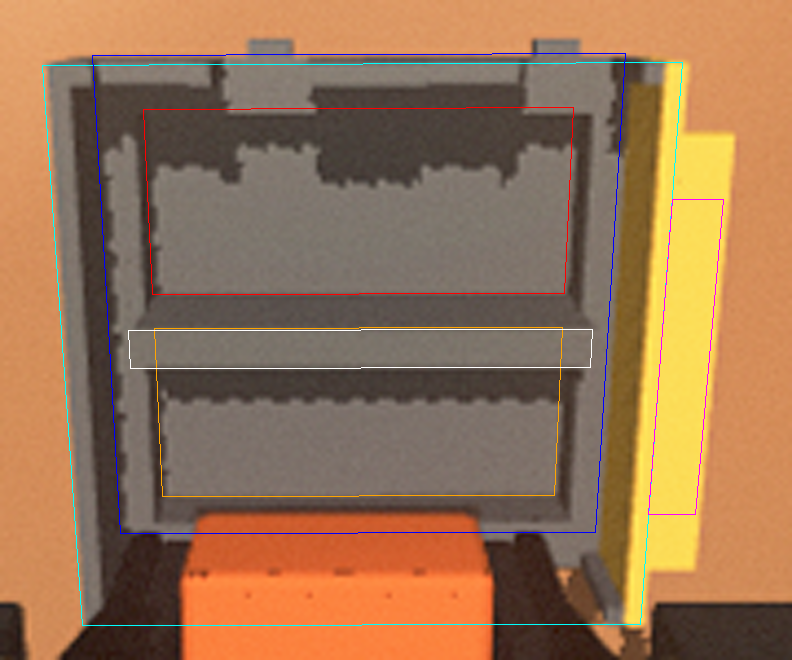

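```bash
python3 - <<'E'
from h import *
plan(.4881,-.262,.020,.248)
E
```

```text
shift cm [-3.12  0.67 18.19] tooly az 0.245 wz -0.003 tilt [-0.001  0.    -1.   ] j7 0.7 t 7.55 w 0.0399
```

```bash
python3 -m jog '[[-3.1,0.7,0,0,0,0,-0.5],[0,0,4,0,0,0,-0.5],[0,0,4,0,0,0,-0.5],[0,0,4,0,0,0,-0.5],[0,0,0,0,0,0,-0.5]]'
python3 - <<'E'
from h import *
plan(.4881,-.262,.020,.248)
p=r.camera('wrist')
overlay(p,tray_pts(.4805,-.232,.248),(160,115,480,355),2.5,'pics/w4.png')
E
```

```text
time: 8.18
ee_pos: [0.4869, -0.2609, 0.08]
eef_rot: [0.615, 0.789, -0.001, -0.003]
ft_force: [0.2, -0.9, 0.8]
width: 0.04
shift cm [-0.15  0.12  6.  ] tooly az 0.246 wz -0.002 tilt [-0.005  0.001 -1.   ] j7 0.84 t 8.175 w 0.04
```

View pics/w4.png

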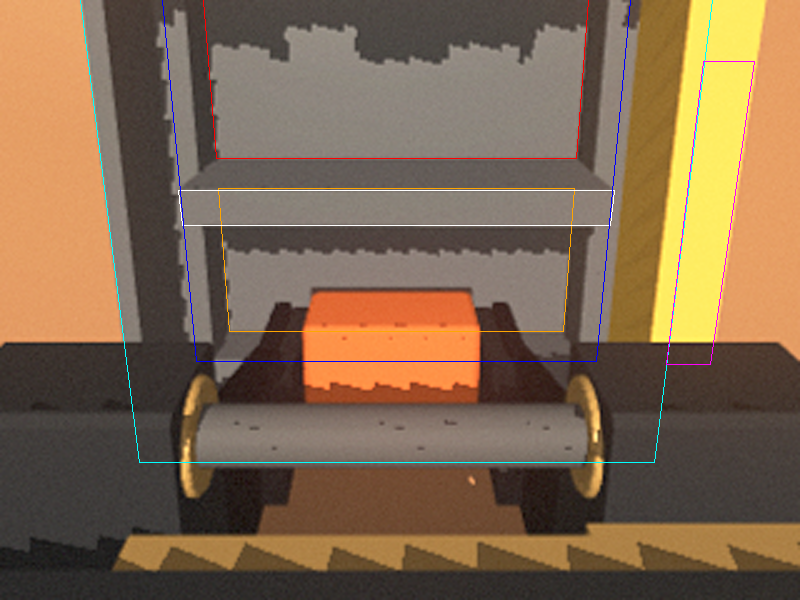

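```bash
python3 -m jog '[[-0.1,0.1,2.5,0,0,0,-0.5],[0,0,2,0,0,0,-0.5],[0,0,1.5,0,0,0,-0.5],[0,0,0,0,0,0,-0.5],[0,0,0,0,0,0,0.3],[0,0,0,0,0,0,0.3],[0,0,0,0,0,0,0.3],[0,0,-3,0,0,0,0.3],[0,0,-4,0,0,0,0.3],[0,0,-4,0,0,0,0.3],[0,0,-3,0,0,0,0.3],[0,0,0,0,0,0,0.3]]'
python3 - <<'E'
from h import *
plan(.5496,.0499,.14,.2)
p=r.camera('wrist')
overlay(p,[],(160,95,480,335),2.5,'pics/w5.png')
E
```

```text
time: 9.72
ee_pos: [0.4913, -0.2632, 0.165]
eef_rot: [0.614, 0.789, 0.001, 0.002]
ft_force: [0.6, -0.1, -0.5]
width: 0.0566
shift cm [28.92 13.32  2.5 ] tooly az 0.248 wz 0.048 tilt [ 0.004 -0.001 -1.   ] j7 0.8 t 9.725 w 0.0566
```

View pics/w5.png

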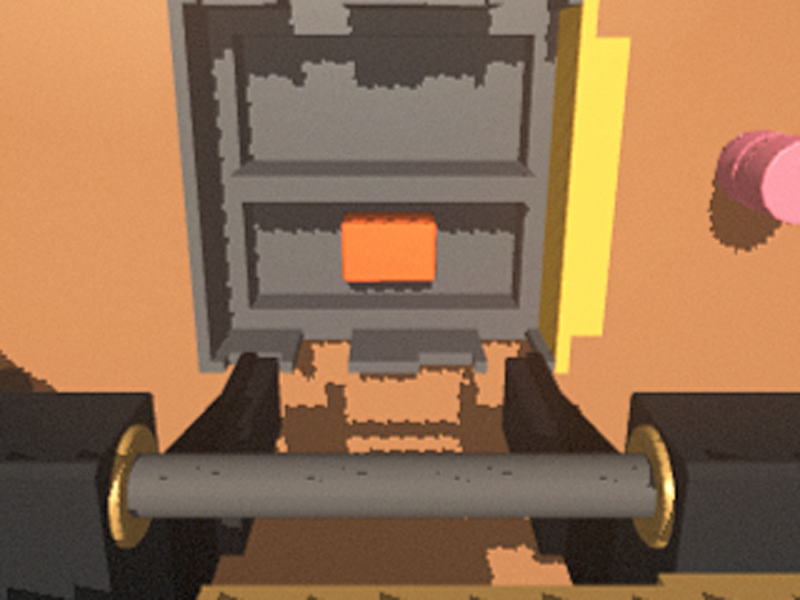

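```bash
python3 -m jog '[[3.2,1.5,0.2,0,0,0,0.3],[3.2,1.5,0.2,0,0,0,0.3],[3.2,1.5,0.2,0,0,0,0.3],[3.2,1.5,0.2,0,0,0,0.3],[3.2,1.5,0.2,0,0,0,0.3],[3.2,1.5,0.2,0,0,0,0.3],[3.2,1.5,0.2,0,0,0,0.3],[3.2,1.5,0.2,0,0,0,0.3],[3.2,1.3,0.2,0,0,0,0.3],[0,0,0,0,0,0,0.3]]'
cat >> h.py <<'E'
def pot(x,y,z0=0):
    a=np.linspace(0,2*np.pi,30);f=lambda z:np.stack([x+.017*np.cos(a),y+.017*np.sin(a),0*a+z],-1)
    return [f(z0+.044),f(z0)]
E
python3 - <<'E'
from h import *
plan(.5496,.0499,.022)
p=r.camera('wrist')
overlay(p,pot(.5496,.0499)+pot(.5581,-.0484),(160,95,480,335),2.5,'pics/w6.png')
E
```

```text
time: 11.02
ee_pos: [0.5476, 0.0525, 0.143]
eef_rot: [0.612, 0.791, -0.001, -0.001]
ft_force: [-0.2, -0.3, -0.3]
width: 0.0563
shift cm [-0.31  0.16 12.1 ] tooly az 0.253 wz None tilt [-0.002  0.    -1.   ] j7 0.17 t 11.025 w 0.0563
```

View pics/w6.png

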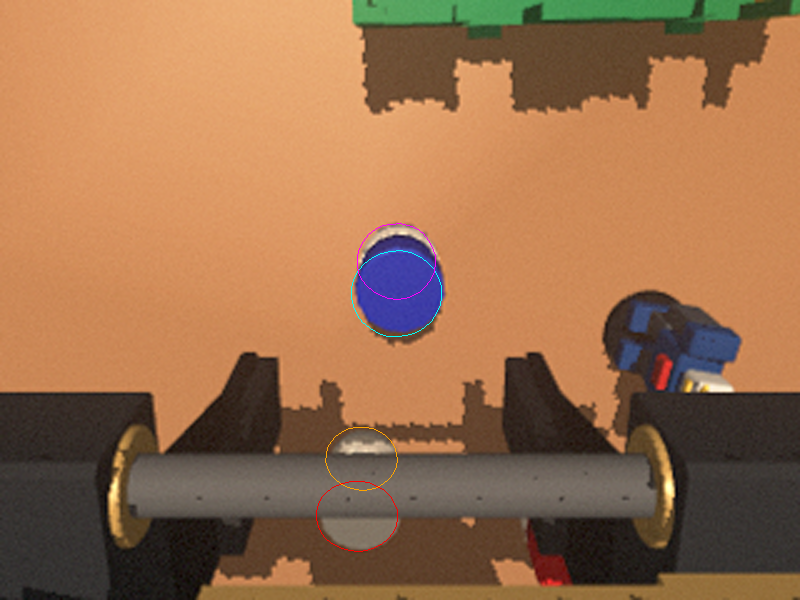

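```bash
python3 -m jog '[[-0.3,0.2,4,0,0,0,0.3],[0,0,4,0,0,0,0.3],[0,0,2.5,0,0,0,0.3],[0,0,1,0,0,0,0.3],[0,0,0,0,0,0,0.3],[0,0,0,0,0,0,-0.6],[0,0,0,0,0,0,-0.6],[0,0,0,0,0,0,-0.6],[0,0,0,0,0,0,-0.6],[0,0,-2,0,0,0,-0.6],[0,0,-4,0,0,0,-0.6],[0,0,-4,0,0,0,-0.6],[0,0,-4,0,0,0,-0.6],[0,0,0,0,0,0,-0.6]]' 15
python3 - <<'E'
from h import *
c,s=np.cos(.248),np.sin(.248)
plan(.4805-.031*s,-.232+.031*c,.033,.248)
E
```

```text
time: 12.82
ee_pos: [0.5526, 0.0471, 0.1726]
eef_rot: [0.614, 0.789, 0.002, 0.002]
ft_force: [0.6, 0.5, -1.2]
width: 0.0336
shift cm [-22.19 -13.92  13.88] tooly az 0.248 wz -0.0 tilt [ 0.005  0.002 -1.   ] j7 0.17 t 12.825 w 0.0336
```

```bash
python3 -m jog '[[-3.2,-2,0,0,0,0,-0.6],[-3.2,-2,0,0,0,0,-0.6],[-3.2,-2,0,0,0,0,-0.6],[-3.2,-2,0,0,0,0,-0.6],[-3.2,-2,0,0,0,0,-0.6],[-3.2,-2,0,0,0,0,-0.6],[-3,-1.9,0,0,0,0,-0.6],[0,0,2,0,0,0,-0.6],[0,0,2,0,0,0,-0.6],[0,0,0,0,0,0,-0.6],[0,0,0,0,0,0,-0.6]]'
python3 - <<'E'
from h import *
c,s=np.cos(.248),np.sin(.248)
plan(.4805-.031*s,-.232+.031*c,.033,.248)
p=r.camera('wrist')
overlay(p,tray_pts(.4805,-.232,.248),(160,95,480,335),2.5,'pics/w7.png')
E
```

```text
time: 14.2
ee_pos: [0.4708, -0.2025, 0.1298]
eef_rot: [0.614, 0.789, -0.0, -0.0]
ft_force: [-0.3, 0.1, -0.4]
width: 0.0332
shift cm [-0.    0.22  9.68] tooly az 0.248 wz 0.0 tilt [-0. -0. -1.] j7 0.68 t 14.2 w 0.0332
```

View pics/w7.png

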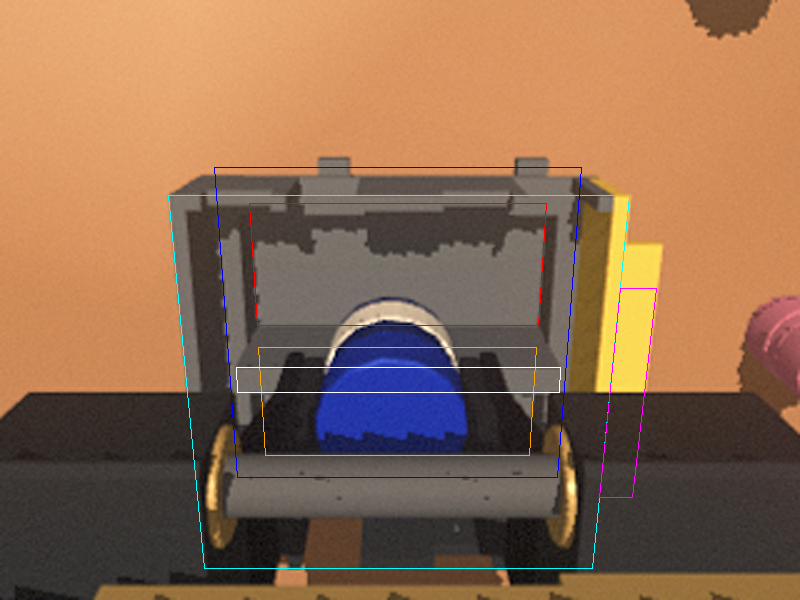

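```bash
python3 - <<'E'
from h import *
p=r.camera('top')
overlay(p,tray_pts(.4805,-.232,.248),(340,160,520,300),4.4,'pics/t8.png')
p=r.camera('wrist')
overlay(p,tray_pts(.4805,-.232,.248),(160,95,480,335),2.5,'pics/w8.png');plan(.4,.2,.1)
E
```

```text
shift cm [40.76  2.99  3.01] tooly az 0.248 wz None tilt [ 0.001 -0.    -1.   ] j7 0.68 t 14.35 w 0.0335
```

View pics/t8.png

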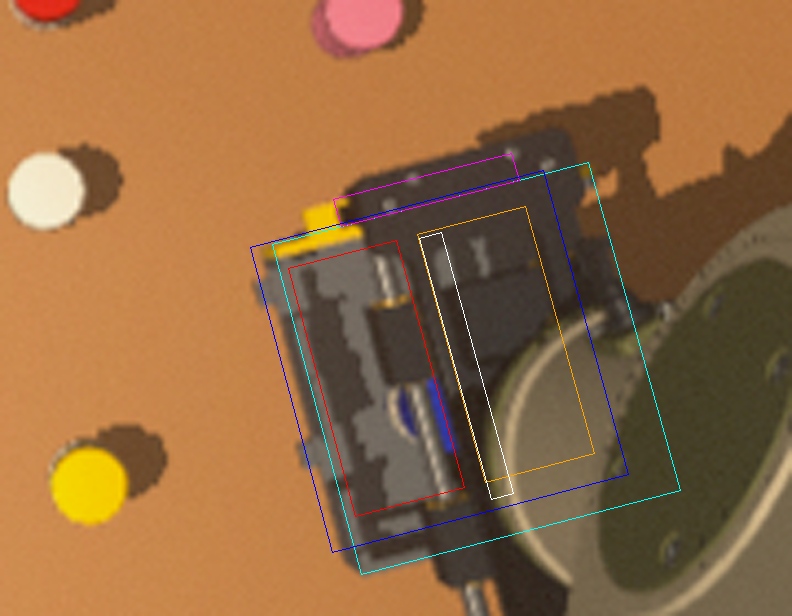

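View pics/w8.png

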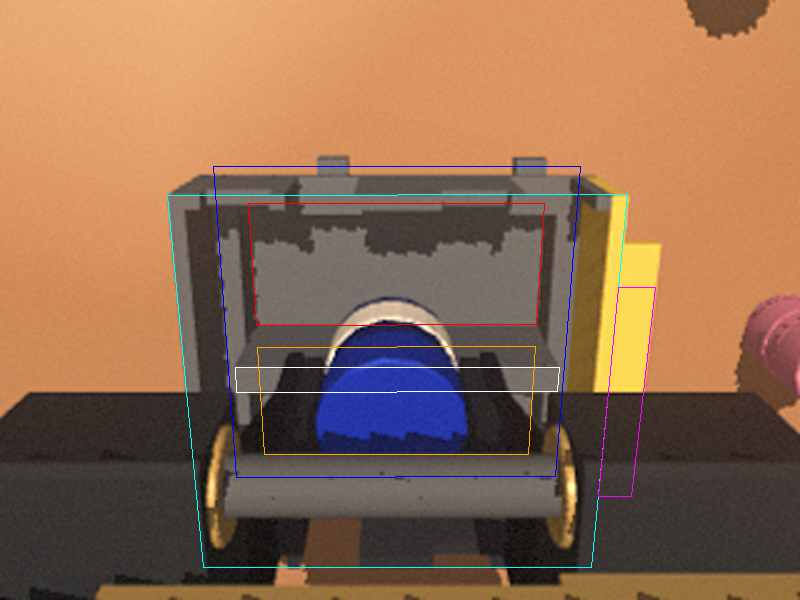

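```bash
python3 -m jog '[[0,0.2,3,0,0,0,-0.6],[0,0,3,0,0,0,-0.6],[0,0,2.3,0,0,0,-0.6],[0,0,1.3,0,0,0,-0.6],[0,0,0,0,0,0,-0.6]]'
python3 - <<'E'
from h import *
plan(.4805-.031*.2455,-.232+.031*.9694,.033,.248);print(r.read_state()['ft_force'])
E
```

```text
time: 14.98
ee_pos: [0.4728, -0.202, 0.0335]
eef_rot: [0.614, 0.789, -0.0, -0.0]
ft_force: [0.2, -0.1, -0.4]
width: 0.0339
shift cm [0.   0.01 0.05] tooly az 0.248 wz 0.0 tilt [-0. -0. -1.] j7 0.77 t 14.975 w 0.0339
[ 0.22604896 -0.07778881 -0.41833151]
```

```bash
python3 -m jog '[[0,0,0.1,0,0,0,0.3],[0,0,0,0,0,0,0.3],[0,0,0,0,0,0,0.3],[0,0,-3,0,0,0,0.3],[0,0,-4,0,0,0,0.3],[0,0,-4,0,0,0,0.3],[0,0,-4,0,0,0,0],[0,0,-4,0,0,0,0],[0,0,0,0,0,0,0]]'
python3 - <<'E'
from h import *
p=r.camera('wrist')
overlay(p,tray_pts(.4805,-.232,.248),(160,115,480,355),2.5,'pics/w9.png')
plan(.5595,.224,.22,.265+np.pi/2)
E
```

```text
time: 16.1
ee_pos: [0.4741, -0.2025, 0.2256]
eef_rot: [0.614, 0.789, 0.002, 0.002]
ft_force: [0.2, -0.1, -1.2]
width: 0.0441
shift cm [39.19 18.82  0.39] tooly az 0.248 wz 1.554 tilt [ 0.003  0.    -1.   ] j7 0.62 t 16.15 w 0.0444
```

View pics/w9.png

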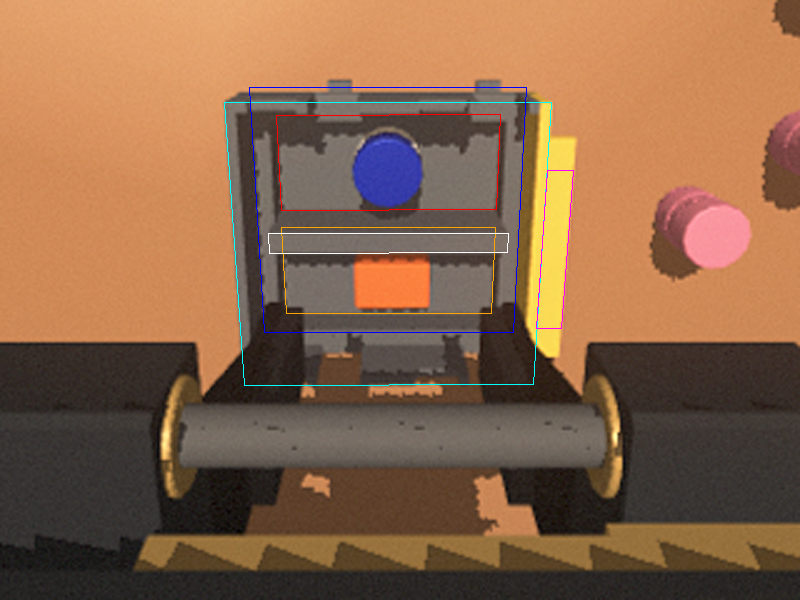

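```bash
python3 -m jog '[[3.9,1.9,0,0,0,0,-0.3],[3.9,1.9,0,0,0,0,-0.3],[3.9,1.9,0,0,0,0,-0.3],[3.9,1.9,0,0,0,0,-0.3],[3.9,1.9,0,0,0,0,-0.3],[3.9,1.9,0,0,0,0,-0.3],[3.9,1.9,0,0,0,0,-0.3],[3.9,1.9,0,0,0,0,-0.3],[3.9,1.9,0,0,0,0,-0.3],[4.1,1.7,0,0,0,0,-0.3],[0,0,0,0,0,-0.177,-0.3],[0,0,0,0,0,-0.177,-0.3],[0,0,0,0,0,-0.177,-0.3],[0,0,0,0,0,-0.177,-0.3],[0,0,0,0,0,-0.177,-0.3],[0,0,0,0,0,-0.177,-0.3],[0,0,0,0,0,-0.177,-0.3],[0,0,0,0,0,-0.177,-0.3],[0,0,0,0,0,-0.177,-0.3],[0,0,0,0,0,0,-0.3]]'
python3 - <<'E'
from h import *
p=r.camera('wrist')
overlay(p,tray_pts(.5595,.224,.265),(150,50,450,275),2.6,'pics/w10.png')
plan(.5595,.224,.22,.265+np.pi/2)
E
```

```text
time: 18.65
ee_pos: [0.5582, 0.2239, 0.2212]
eef_rot: [-0.134, 0.991, -0.0, -0.001]
ft_force: [-1.1, -0.2, -0.3]
width: 0.0306
shift cm [-0.12 -0.03  0.14] tooly az 1.837 wz 0.001 tilt [-0.002 -0.001 -1.   ] j7 1.41 t 18.7 w 0.031
```

View pics/w10.png

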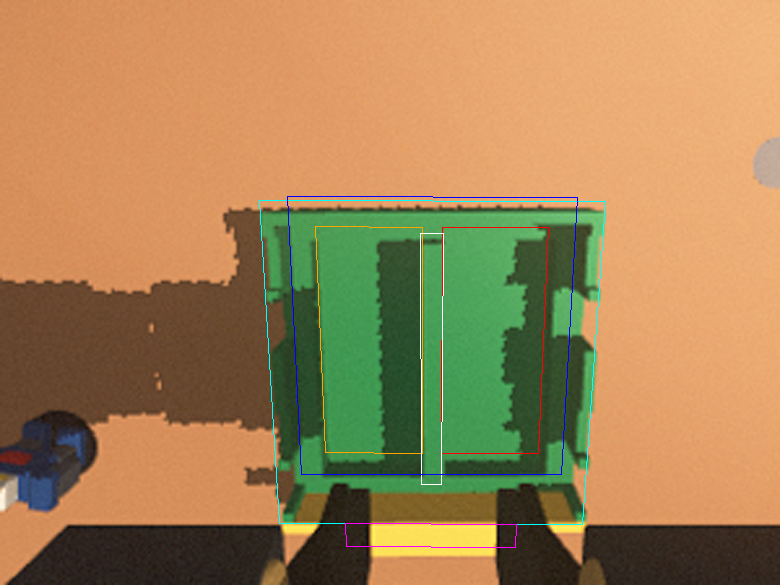

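```bash
python3 - <<'E'
from h import *
p=r.camera('wrist')
overlay(p,tray_pts(.5626,.2248,.265),(240,120,400,270),4.4,'pics/w11.png')
plan(.5626,.2248,.10,.265+np.pi/2)
E
```

```text
shift cm [-0.44 -0.04 12.16] tooly az 1.837 wz 0.001 tilt [-0.001 -0.    -1.   ] j7 1.41 t 18.75 w 0.0303
```

View pics/w11.png

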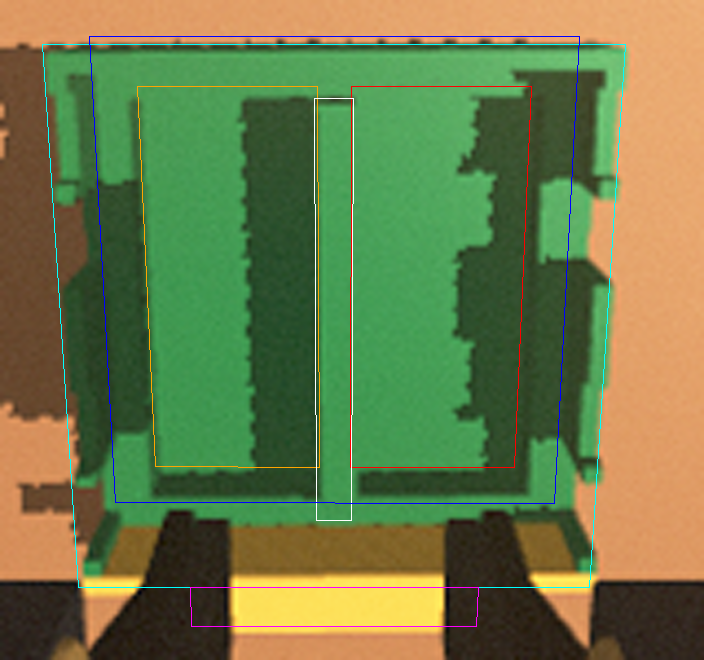

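```bash
python3 -m jog '[[-0.5,0,4,0,0,0,-0.3],[0,0,4,0,0,0,-0.3],[0,0,4,0,0,0,-0.3],[0,0,4,0,0,0,-0.3],[0,0,2,0,0,0,-0.3],[0,0,1.8,0,0,0,-0.3],[0,0,0,0,0,0,-0.3]]'
python3 - <<'E'
from h import *
plan(.563,.225,.021,.265+np.pi/2);print(r.read_state()['ft_force'])
E
```

```text
time: 19.62
ee_pos: [0.5632, 0.2254, 0.0239]
eef_rot: [-0.134, 0.991, -0.0, -0.001]
ft_force: [-0.0, -0.7, 0.1]
width: 0.0306
shift cm [ 0.03 -0.04  0.29] tooly az 1.84 wz 0.005 tilt [-0.001 -0.001 -1.   ] j7 1.43 t 19.625 w 0.0306
[-0.01623826 -0.65468376  0.09677428]
```

```bash
python3 -m jog '[[0,0,0,0,0,0,-0.95],[0,0,0,0,0,0,-0.95],[0,0,0,0,0,0,-0.95],[0,0,0,0,0,0,-0.95],[0,0,0,0,0,0,-0.95],[0,0,-1,0,0,0,-0.95],[0,0,-2,0,0,0,-0.95],[0,0,-2,0,0,0,-0.95],[0,0,0,0,0,0,-0.95]]' 45
python3 - <<'E'
from h import *
plan(.563,.225,.021,.265+np.pi/2);print(r.read_state()['ft_force'],r.read_state()['torque'])
p=r.camera('wrist')
overlay(p,[],(150,50,470,290),2.5,'pics/w12.png')
E
```

```text
time: 20.75
ee_pos: [0.5649, 0.2262, 0.0772]
eef_rot: [-0.135, 0.991, 0.001, 0.002]
ft_force: [0.6, 0.1, -3.3]
width: 0.0099
shift cm [ 0.24 -0.07  5.62] tooly az 1.841 wz 0.005 tilt [ 0.004  0.002 -1.   ] j7 1.43 t 20.75 w 0.0099
[ 0.6307864   0.05899212 -3.34685156] [ 0.06626675 -0.03425794 -0.04999653]
```

View pics/w12.png

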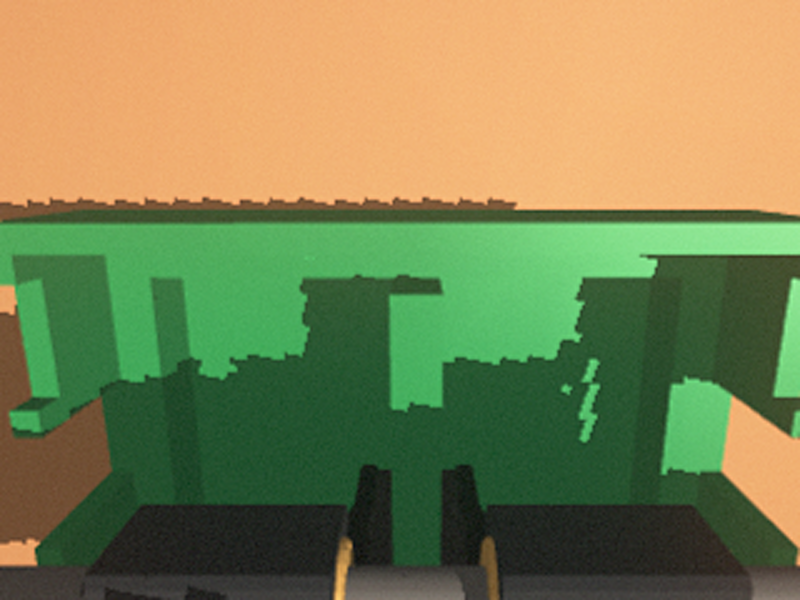

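```bash
python3 -m jog '[[0,0,-3,0,0,0,-0.95],[0,0,-4,0,0,0,-0.95],[0,0,-4,0,0,0,-0.95],[0,0,-4,0,0,0,-0.95],[0,0,-1,0,0,0.1,-0.95],[0,0,0,0,0,0.17,-0.95],[0,0,0,0,0,0.17,-0.95],[0,0,0,0,0,0.17,-0.95],[0,0,0,0,0,0.17,-0.95],[0,0,0,0,0,0.17,-0.95],[0,0,0,0,0,0.17,-0.95],[0,0,0,0,0,0.17,-0.95],[0,0,0,0,0,0.17,-0.95],[0,0,0,0,0,0.17,-0.95],[0,0,0,0,0,0.17,-0.95],[0,0,0,0,0,0.17,-0.95],[0,0,0,0,0,0.17,-0.95],[0,0,0,0,0,0.17,-0.95],[0,0,0,0,0,0.17,-0.95],[0,0,0,0,0,0.1,-0.95]]'
python3 -m jog '[[0,0,0,0,0,0.17,-0.95],[0,0,0,0,0,0.17,-0.95],[0,0,0,0,0,0.17,-0.95],[0,0,0,0,0,0.1,-0.95],[0,0,0,0,0,0,-0.95]]'
python3 - <<'E'
from h import *
plan(.4805,-.232,.24,.248+np.pi/2);print(r.read_state()['ft_force'],r.read_state()['torque'])
E
```

```text
time: 23.3
ee_pos: [0.5631, 0.2255, 0.2336]
eef_rot: [0.916, 0.402, -0.001, 0.0]
ft_force: [-0.4, -0.8, -2.5]
width: 0.0099
time: 23.92
ee_pos: [0.5632, 0.2256, 0.2338]
eef_rot: [0.994, 0.111, -0.001, 0.0]
ft_force: [-0.3, -0.6, -2.6]
width: 0.0098
shift cm [-18.17  42.8   -0.58] tooly az -1.348 wz -0.025 tilt [-0.001 -0.001 -1.   ] j7 -1.67 t 23.925 w 0.0098
[-0.25747323 -0.60944363 -2.60749397] [-0.07874938  0.15380859  0.04801198]
```

```bash
python3 -m jog '[[-1.4,3.3,0,0,0,0,-0.95],[-1.4,3.3,0,0,0,0,-0.95],[-1.4,3.3,0,0,0,0,-0.95],[-1.4,3.3,0,0,0,0,-0.95],[-1.4,3.3,0,0,0,0,-0.95],[-1.4,3.3,0,0,0,0,-0.95],[-1.4,3.3,0,0,0,0,-0.95],[-1.4,3.3,0,0,0,0,-0.95],[-1.4,3.3,0,0,0,0,-0.95],[-1.4,3.3,0,0,0,0,-0.95],[-1.4,3.3,0,0,0,0,-0.95],[-1.4,3.3,0,0,0,0,-0.95],[-1.4,3.2,0,0,0,0,-0.95],[0,0,0,0,0,-0.025,-0.95],[0,0,0,0,0,0,-0.95],[0,0,0,0,0,0,-0.95]]'
python3 - <<'E'
from h import *
plan(.4805,-.232,.16,.248+np.pi/2)
p=r.camera('wrist');cv2.imwrite('pics/w13.png',p['frame'][:,:,::-1])
p=r.camera('scene')
overlay(p,tray_pts(.4805,-.232,.248),(120,100,370,340),2.4,'pics/s13.png')
E
```

```text
time: 25.92
ee_pos: [0.4805, -0.2308, 0.2344]
eef_rot: [0.992, 0.124, -0.0, -0.0]
ft_force: [0.5, -0.3, -2.4]
width: 0.0097
shift cm [-0.03  0.12  7.44] tooly az -1.322 wz 0.001 tilt [-0.     0.001 -1.   ] j7 -0.84 t 25.925 w 0.0097
```

View pics/w13.png

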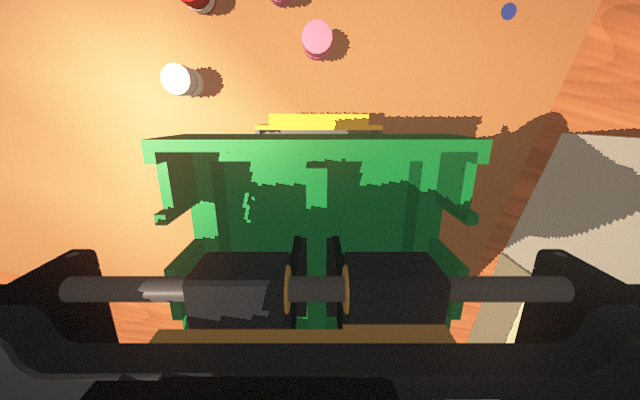

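View pics/s13.png

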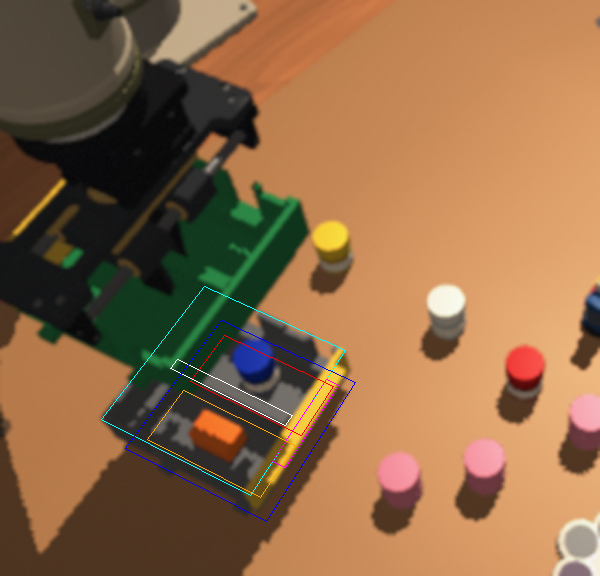

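```bash
python3 -m jog '[[0,0.1,3,0,0,0,-0.95],[0,0,4,0,0,0,-0.95],[0,0,4,0,0,0,-0.95],[0,0,2.4,0,0,0,-0.95],[0,0,0,0,0,0,-0.95],[0,0,0,0,0,0,-0.95]]'
python3 - <<'E'
from h import *
plan(.4805,-.232,.076,.248+np.pi/2)
p=r.camera('wrist');cv2.imwrite('pics/w14.png',p['frame'][:,:,::-1])
p=r.camera('scene')
overlay(p,[],(120,150,320,330),4,'pics/s14.png')
p=r.camera('top')
overlay(p,tray_pts(.4805,-.232,.248),(340,160,520,300),4.4,'pics/t14.png')
E
```

```text
time: 26.78
ee_pos: [0.4811, -0.2331, 0.1016]
eef_rot: [0.992, 0.123, 0.001, 0.0]
ft_force: [-0.9, -0.1, -1.8]
width: 0.0096
shift cm [-0.04 -0.12  2.56] tooly az -1.324 wz -0.001 tilt [ 0.001 -0.    -1.   ] j7 -0.72 t 26.775 w 0.0096
```

View pics/s14.png

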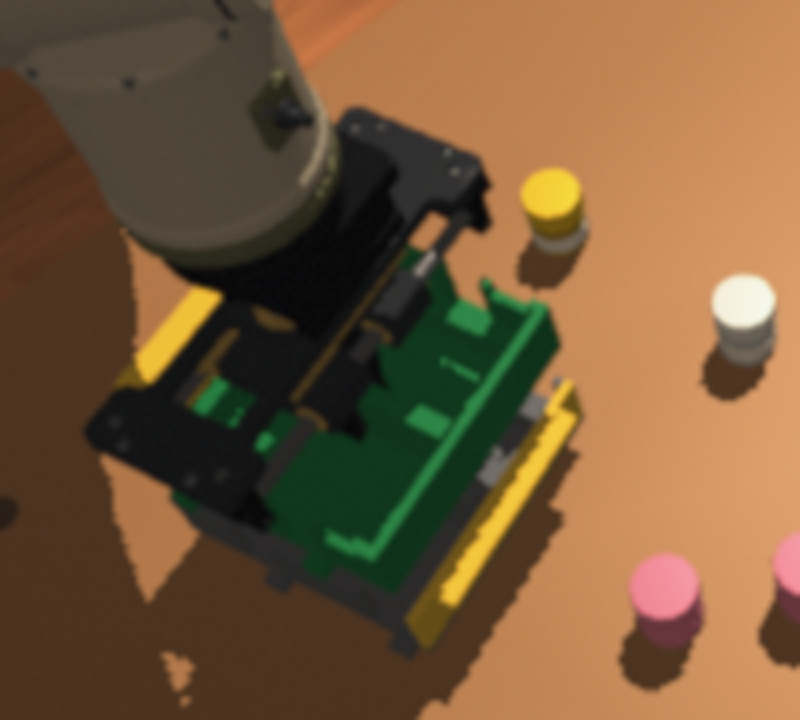

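View pics/t14.png

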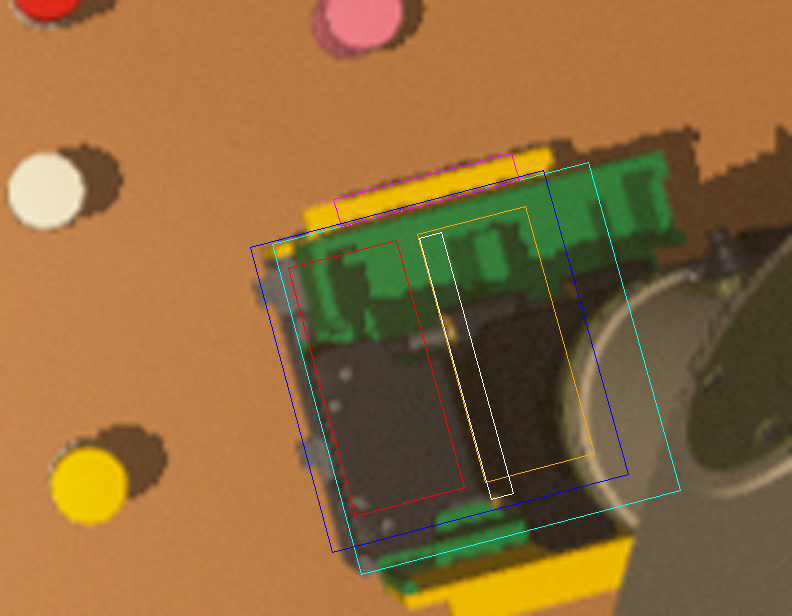

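View pics/w14.png

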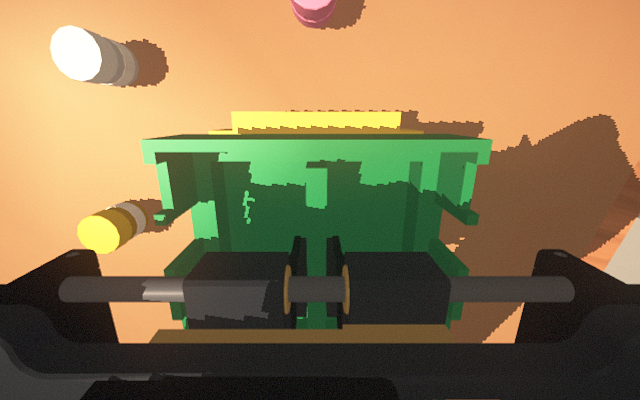

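```bash
python3 -m jog '[[0,0,1,0,0,0,-0.95],[0,0,0.8,0,0,0,-0.95],[0,0,0,0,0,0,-0.95],[0,0,0,0,0,0,-0.95]]'
python3 -m jog '[[0,0,0.4,0,0,0,-0.95],[0,0,0.2,0,0,0,-0.95],[0,0,0,0,0,0,-0.95],[0,0,0,0,0,0,-0.95]]'
python3 - <<'E'
from h import *
plan(.4805,-.232,.076,.248+np.pi/2)
p=r.camera('scene')
overlay(p,[],(120,150,320,330),4,'pics/s15.png')
E
```

```text
time: 27.42
ee_pos: [0.4803, -0.2331, 0.0825]
eef_rot: [0.992, 0.123, -0.0, 0.0]
ft_force: [0.9, -0.6, -3.2]
width: 0.0097
time: 27.92
ee_pos: [0.4805, -0.2329, 0.0773]
eef_rot: [0.992, 0.123, 0.0, -0.0]
ft_force: [-4.8, 3.2, 10.4]
width: 0.0099
shift cm [ 0.02 -0.09  0.13] tooly az -1.324 wz -0.001 tilt [ 0.     0.001 -1.   ] j7 -0.7 t 27.925 w 0.0099
```

View pics/s15.png

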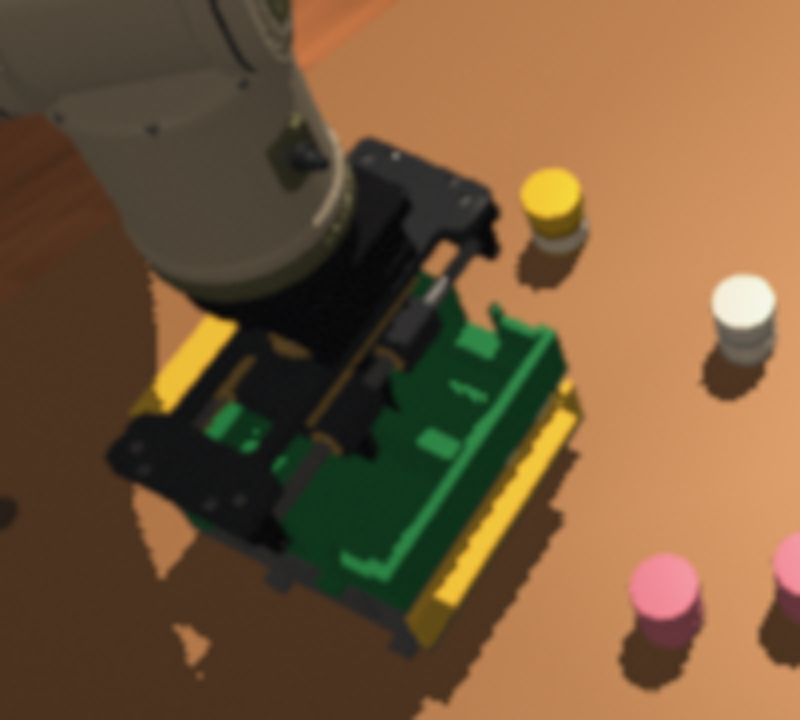

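```bash
python3 -m jog '[[0,0,0,0,0,0,-0.4],[0,0,0,0,0,0,-0.4],[0,0,0,0,0,0,-0.4],[0,0,-3,0,0,0,-0.4],[0,0,-4,0,0,0,-0.4],[0,0,-4,0,0,0,-0.4],[0,0,-4,0,0,0,-0.4],[0,0,0,0,0,0,-0.4]]' 
python3 - <<'E'
from h import *
plan(.4805,-.232,.076,.248+np.pi/2)
p=r.camera('wrist')
overlay(p,tray_pts(.4805,-.232,.248+np.pi,.052),(150,50,470,290),2.5,'pics/w16.png')
p=r.camera('scene')
overlay(p,tray_pts(.4805,-.232,.248+np.pi,.052),(120,150,320,330),4,'pics/s16.png')
E
```

```text
time: 28.98
ee_pos: [0.4817, -0.2337, 0.2292]
eef_rot: [0.992, 0.123, 0.002, 0.001]
ft_force: [-0.1, -1.0, -0.6]
width: 0.0263
shift cm [-0.15 -0.22 15.32] tooly az -1.324 wz -0.001 tilt [ 0.005 -0.001 -1.   ] j7 -0.83 t 28.975 w 0.0263
```

View pics/w16.png

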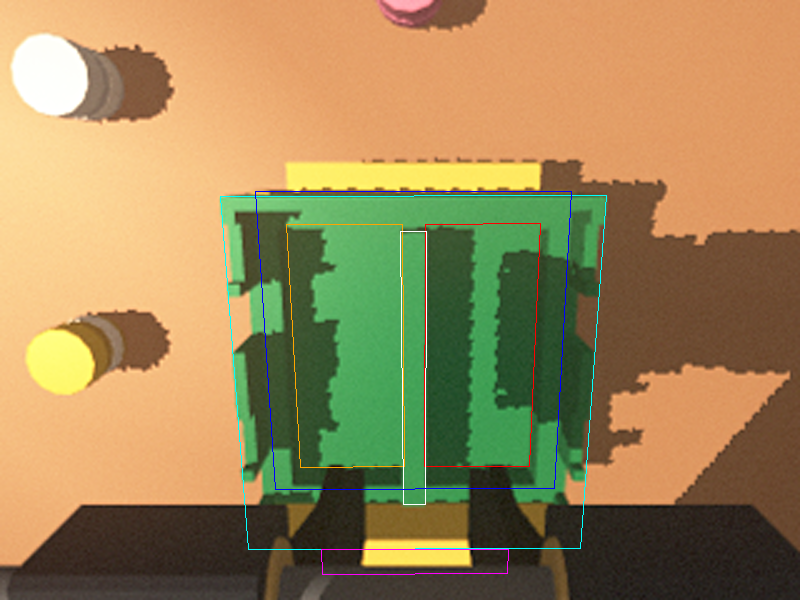

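View pics/s16.png

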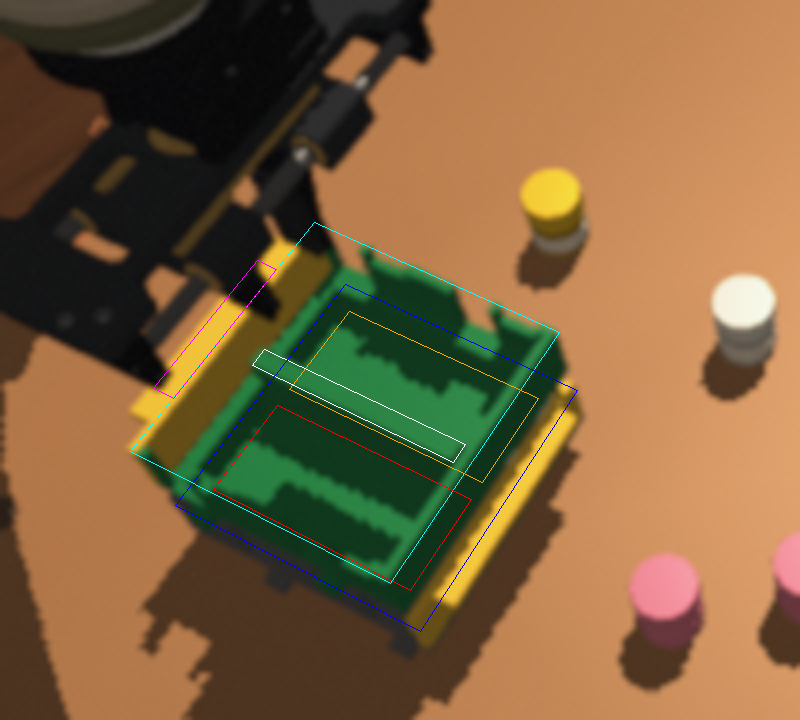

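```bash
python3 -m jog '[[0,0,0,0,0,-0.175,0.2],[0,0,0,0,0,-0.175,0.2],[0,0,0,0,0,-0.175,0.2],[0,0,0,0,0,-0.175,0.2],[0,0,0,0,0,-0.175,0.2],[0,0,0,0,0,-0.175,0.2],[0,0,0,0,0,-0.175,0.2],[0,0,0,0,0,-0.175,0.2],[0,0,0,0,0,-0.172,0.2],[0,0,0,0,0,0,0.2]]' 
python3 - <<'E'
from h import *
plan(.6513,-.0505,.15,.248)
E
```

```text
time: 30.32
ee_pos: [0.4798, -0.2328, 0.2252]
eef_rot: [0.615, 0.789, -0.0, -0.001]
ft_force: [0.2, 0.4, -0.9]
width: 0.0521
shift cm [13.48 21.1   7.5 ] tooly az 0.247 wz -0.001 tilt [-0.002  0.    -1.   ] j7 0.71 t 30.325 w 0.0521
```

```bash
python3 -m jog '[[1.9,3,0,0,0,0,0.15],[1.9,3,0,0,0,0,0.15],[1.9,3,0.5,0,0,0,0.15],[1.9,3,1,0,0,0,0.15],[1.9,3,2,0,0,0,0.15],[1.9,3,2,0,0,0,0.15],[2.1,3.1,2,0,0,0,0.15],[0,0,0,0,0,0,0.15],[0,0,0,0,0,0,0.15]]' 
python3 - <<'E'
from h import *
plan(.6513,-.0505,.03,.248)
p=r.camera('wrist')
overlay(p,pot(.6513,-.0505),(160,95,480,335),2.5,'pics/w17.png')
E
```

```text
time: 31.45
ee_pos: [0.6513, -0.0512, 0.151]
eef_rot: [0.616, 0.788, -0.001, -0.0]
ft_force: [0.1, -0.2, -0.1]
width: 0.0503
shift cm [ 0.07  0.03 12.1 ] tooly az 0.245 wz -0.003 tilt [-0.001 -0.001 -1.   ] j7 0.45 t 31.45 w 0.0503
```

View pics/w17.png

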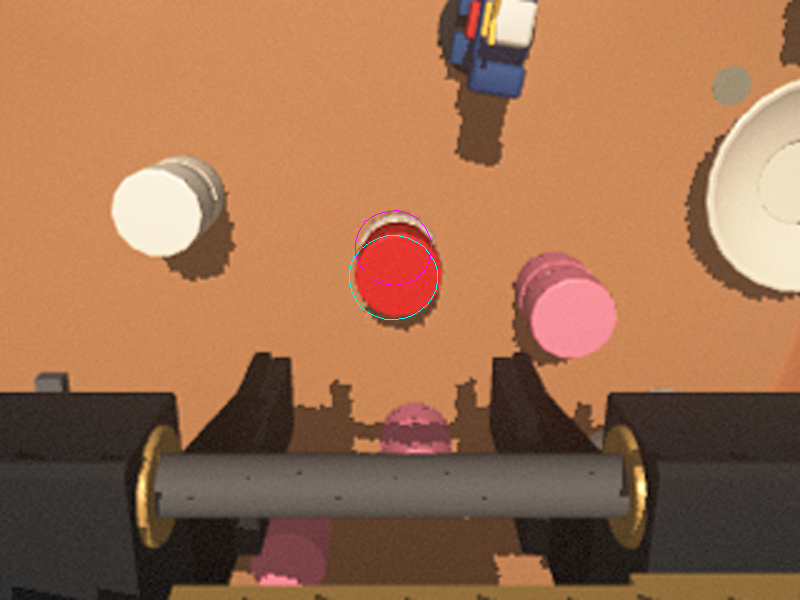

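```bash
python3 -m jog '[[0,0.15,4,0,0,0,0.15],[0,0,4,0,0,0,0.15],[0,0,3,0,0,0,0.15],[0,0,1.1,0,0,0,0.15],[0,0,0,0,0,0,0.15],[0,0,0,0,0,0,-0.6],[0,0,0,0,0,0,-0.6],[0,0,0,0,0,0,-0.6],[0,0,0,0,0,0,-0.6],[0,0,-2,0,0,0,-0.6],[0,0,-4,0,0,0,-0.6],[0,0,-4,0,0,0,-0.6],[0,0,-4,0,0,0,-0.6],[0,0,-4,0,0,0,-0.6],[0,0,0,0,0,0,-0.6],[0,0,0,0,0,0,-0.6]]' 15
python3 - <<'E'
from h import *
c,s=np.cos(.248),np.sin(.248)
plan(.4805-.031*s,-.232+.031*c,.20,.248)
E
```

```text
time: 33.5
ee_pos: [0.6529, -0.0499, 0.2106]
eef_rot: [0.614, 0.789, 0.0, -0.0]
ft_force: [1.1, -0.1, -2.5]
width: 0.0337
shift cm [-10.32 -21.19   1.06] tooly az 0.248 wz 0.0 tilt [-0.  0. -1.] j7 0.43 t 33.5 w 0.0337
```

```bash
python3 -m jog '[[-1.5,-3,0,0,0,0,-0.6],[-1.5,-3,0,0,0,0,-0.6],[-1.5,-3,0,0,0,0,-0.6],[-1.5,-3,0,0,0,0,-0.6],[-1.5,-3,0,0,0,0,-0.6],[-1.5,-3,0,0,0,0,-0.6],[-1.3,-3.2,0,0,0,0,-0.6],[0,0,2,0,0,0,-0.6],[0,0,0,0,0,0,-0.6],[0,0,0,0,0,0,-0.6]]' 
python3 - <<'E'
from h import *
c,s=np.cos(.248),np.sin(.248)
plan(.4805-.031*s,-.232+.031*c,.088,.248)
p=r.camera('wrist')
overlay(p,tray_pts(.4805,-.232,.248+np.pi,.052),(160,95,480,335),2.5,'pics/w18.png')
E
```

```text
time: 34.75
ee_pos: [0.4731, -0.2015, 0.1905]
eef_rot: [0.614, 0.789, -0.0, -0.0]
ft_force: [-0.0, -0.6, 0.3]
width: 0.0335
shift cm [-0.04 -0.02 10.25] tooly az 0.249 wz 0.001 tilt [-0.001 -0.    -1.   ] j7 0.65 t 34.75 w 0.0335
```

View pics/w18.png

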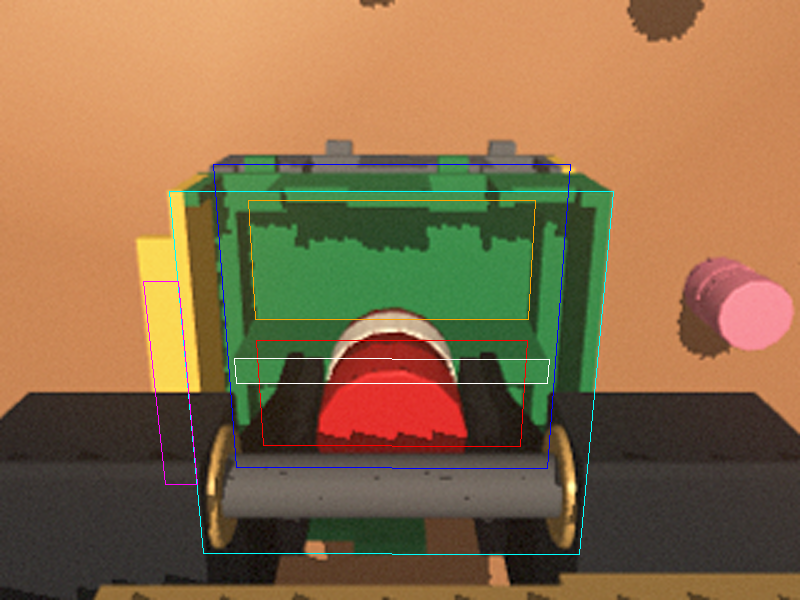

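```bash
python3 -m jog '[[0,0,4,0,0,0,-0.6],[0,0,3,0,0,0,-0.6],[0,0,2,0,0,0,-0.6],[0,0,1.2,0,0,0,-0.6],[0,0,0,0,0,0,-0.6],[0,0,0,0,0,0,-0.6]]'
python3 - <<'E'
from h import *
plan(.5581,-.0484,.088,.248)
E
```

```text
time: 35.55
ee_pos: [0.4735, -0.2019, 0.0893]
eef_rot: [0.614, 0.789, 0.0, 0.0]
ft_force: [0.1, 0.6, -1.4]
width: 0.0336
shift cm [12.81 11.97  0.14] tooly az 0.248 wz 0.0 tilt [ 0.001 -0.    -1.   ] j7 0.73 t 35.55 w 0.0336
```

```bash
python3 -m jog '[[0,0,0.15,0,0,0,-0.6],[0,0,0,0,0,0,-0.6],[0,0,0,0,0,0,0.15],[0,0,0,0,0,0,0.15],[0,0,0,0,0,0,0.15],[0,0,-3,0,0,0,0.15],[0,0,-4,0,0,0,0.15],[0,0,-4,0,0,0,0.15],[0,0,-2,0,0,0,0.15],[0,0,0,0,0,0,0.15]]'
python3 - <<'E'
from h import *
plan(.5581,-.0484,.15,.248)
p=r.camera('wrist')
overlay(p,tray_pts(.4805,-.232,.248+np.pi,.052),(160,95,480,335),2.5,'pics/w19.png')
E
```

```text
time: 36.8
ee_pos: [0.4738, -0.2021, 0.2182]
eef_rot: [0.614, 0.789, 0.001, 0.001]
ft_force: [-0.1, -0.5, -0.7]
width: 0.0499
shift cm [12.83 11.93  6.85] tooly az 0.248 wz 0.0 tilt [ 0.003 -0.    -1.   ] j7 0.63 t 36.8 w 0.0499
```

View pics/w19.png

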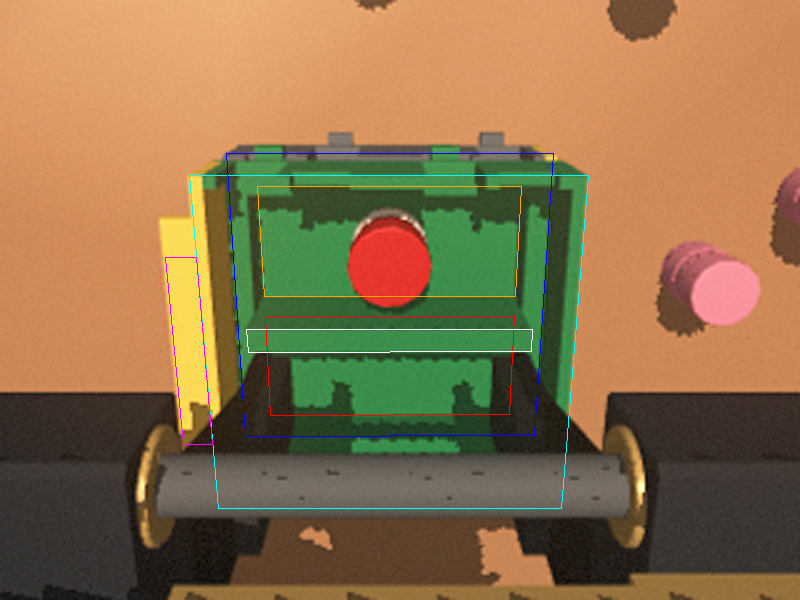

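Red pot stands in its compartment. Now the white pot.

```bash
python3 -m jog '[[3.2,3,0,0,0,0,0.15],[3.2,3,0,0,0,0,0.15],[3.2,3,1.8,0,0,0,0.15],[3.2,2.9,2.5,0,0,0,0.15],[0,0,2.5,0,0,0,0.15],[0,0,0,0,0,0,0.15],[0,0,0,0,0,0,0.15]]'
python3 - <<'E'
from h import *
plan(.5581,-.0484,.03,.248)
p=r.camera('wrist')
overlay(p,pot(.5581,-.0484),(160,95,480,335),2.5,'pics/w20.png')
E
```

```text
time: 37.72
ee_pos: [0.5568, -0.0494, 0.1493]
eef_rot: [0.615, 0.789, -0.0, 0.0]
ft_force: [-0.2, 0.7, 0.2]
width: 0.05
shift cm [ 0.07  0.15 11.93] tooly az 0.247 wz -0.001 tilt [-0. -0. -1.] j7 0.39 t 37.725 w 0.05
```

View pics/w20.png

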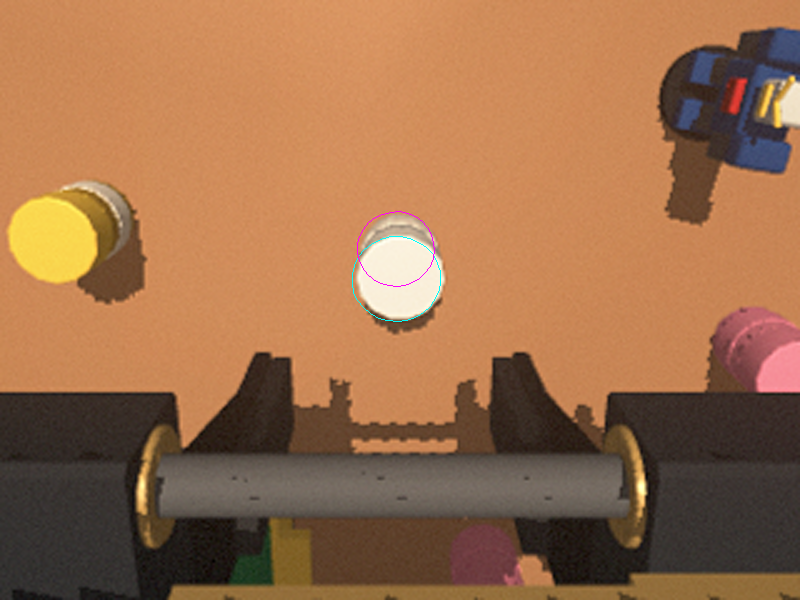

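```bash
python3 -m jog '[[0.05,0.15,4,0,0,0,0.15],[0,0,4,0,0,0,0.15],[0,0,3,0,0,0,0.15],[0,0,0.9,0,0,0,0.15],[0,0,0,0,0,0,0.15],[0,0,0,0,0,0,-0.6],[0,0,0,0,0,0,-0.6],[0,0,0,0,0,0,-0.6],[0,0,0,0,0,0,-0.6],[0,0,-2,0,0,0,-0.6],[0,0,-4,0,0,0,-0.6],[0,0,-4,0,0,0,-0.6],[0,0,-4,0,0,0,-0.6],[0,0,-4,0,0,0,-0.6],[0,0,0,0,0,0,-0.6],[0,0,0,0,0,0,-0.6]]' 15
python3 - <<'E'
from h import *
c,s=np.cos(.248),np.sin(.248)
plan(.4805+.031*s,-.232-.031*c,.20,.248)
E
```

```text
time: 39.78
ee_pos: [0.5579, -0.0477, 0.2101]
eef_rot: [0.614, 0.789, 0.0, -0.0]
ft_force: [0.0, -1.1, -1.2]
width: 0.0337
shift cm [-19.07 -12.03   1.01] tooly az 0.248 wz -0.0 tilt [-0.  0. -1.] j7 0.36 t 39.775 w 0.0337
```

```bash
python3 -m jog '[[-3.2,-2,0,0,0,0,-0.6],[-3.2,-2,0,0,0,0,-0.6],[-3.2,-2,0,0,0,0,-0.6],[-3.2,-2,0,0,0,0,-0.6],[-3.2,-2,0,0,0,0,-0.6],[-3.1,-2,0,0,0,0,-0.6],[0,0,3,0,0,0,-0.6],[0,0,0,0,0,0,-0.6],[0,0,0,0,0,0,-0.6]]' 
python3 - <<'E'
from h import *
c,s=np.cos(.248),np.sin(.248)
plan(.4805+.031*s,-.232-.031*c,.088,.248)
p=r.camera('wrist')
overlay(p,tray_pts(.4805,-.232,.248+np.pi,.052),(160,95,480,335),2.5,'pics/w21.png')
E
```

```text
time: 40.9
ee_pos: [0.489, -0.2618, 0.1803]
eef_rot: [0.614, 0.789, -0.0, -0.0]
ft_force: [0.7, 0.3, -0.5]
width: 0.0336
shift cm [-0.01 -0.08  9.23] tooly az 0.249 wz 0.001 tilt [-0.001  0.    -1.   ] j7 0.81 t 40.9 w 0.0336
```

View pics/w21.png

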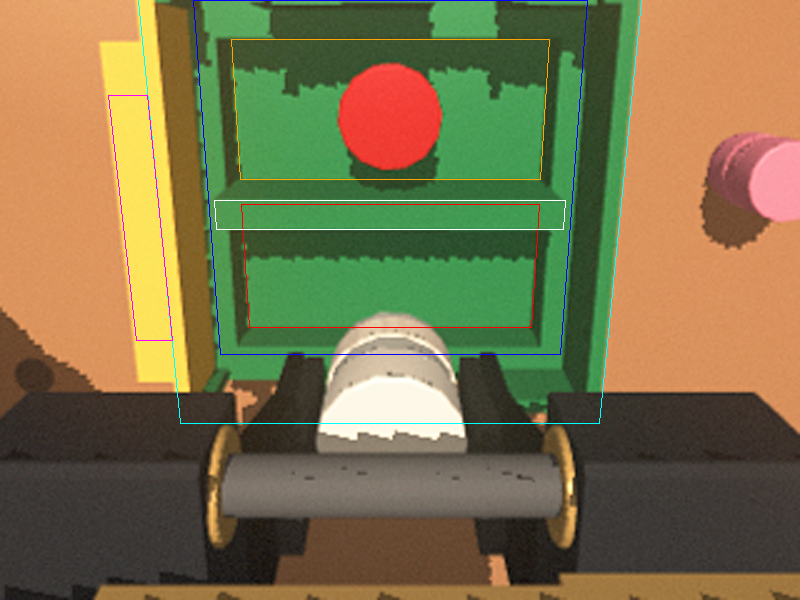

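```bash
python3 -m jog '[[0,0,4,0,0,0,-0.6],[0,0,3,0,0,0,-0.6],[0,0,1.3,0,0,0,-0.6],[0,0,0.9,0,0,0,-0.6],[0,0,0,0,0,0,-0.6],[0,0,0.15,0,0,0,-0.6],[0,0,0,0,0,0,-0.6],[0,0,0,0,0,0,0.15],[0,0,0,0,0,0,0.15],[0,0,0,0,0,0,0.15],[0,0,-3,0,0,0,0.15],[0,0,-4,0,0,0,0.15],[0,0,-4,0,0,0,0.15],[0,0,-4,0,0,0,0.15],[0,0,0,0,0,0,0.15],[0,0,0,0,0,0,0.15]]'
python3 - <<'E'
from h import *
plan(.4805,-.232,.088,.248)
p=r.camera('wrist')
overlay(p,tray_pts(.4805,-.232,.248+np.pi,.052),(160,95,480,335),2.5,'pics/w22.png')
E
```

```text
time: 42.95
ee_pos: [0.4886, -0.2621, 0.2359]
eef_rot: [0.614, 0.789, 0.0, -0.0]
ft_force: [0.8, -0.8, -0.3]
width: 0.05
shift cm [ 3.11 -0.04 14.79] tooly az 0.248 wz 0.0 tilt [-0.  0. -1.] j7 0.79 t 42.95 w 0.05
```

View pics/w22.png

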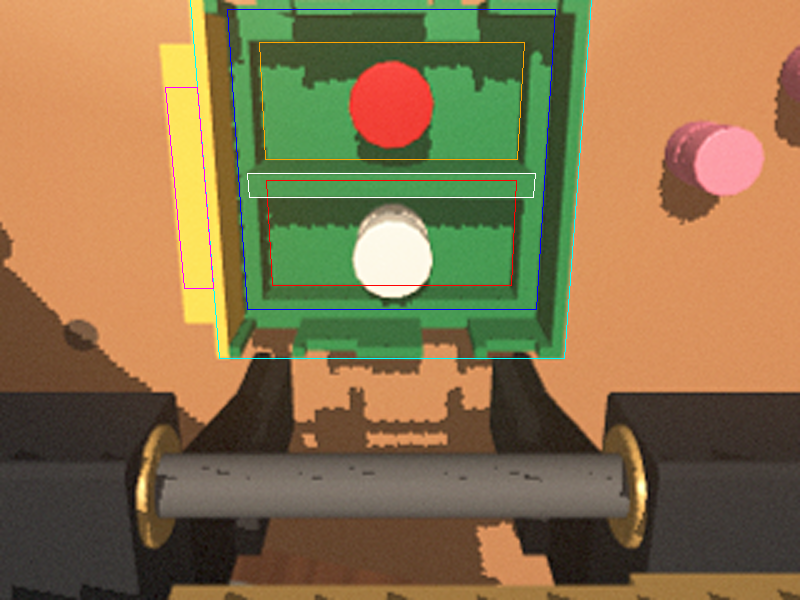

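```bash
python3 -m jog '[[3,0,-0.5,0,0,0,0.15],[4,0,-0.5,0,0,0,0.15],[4,0,0,0,0,0,0.15],[4,0,0,0,0,0,0.15],[4,0,0,0,0,0,0.15],[4,0,0,0,0,0,0.15],[4,0,0,0,0,0,0.15],[4,0,0,0,0,0,0.15],[4,0,0,0,0,0,0.15],[0,0,0,0,0,0,0.15],[0,0,0,0,0,0,0.15]]'
python3 - <<'E'
from h import *
P=tray_pts(.4805,-.232,.248+np.pi,.052)
p=r.camera('top');overlay(p,P,(340,100,520,310),2.8,'pics/a.png')
p2=r.camera('scene');overlay(p2,P[:1]+P[5:]+tray_pts(.4805,-.232,.248)[5:],(120,150,320,330),3.26,'pics/b.png')
a=cv2.imread('pics/a.png');b=cv2.imread('pics/b.png');b=cv2.resize(b,None,fx=.85,fy=.85);h=max(a.shape[0],b.shape[0])
pad=lambda i:cv2.copyMakeBorder(i,0,h-i.shape[0],0,0,cv2.BORDER_CONSTANT)
o=np.hstack([pad(a),pad(b)]);o=cv2.resize(o,None,fx=790/o.shape[1],fy=790/o.shape[1]);cv2.imwrite('pics/fin.png',o)
for k in ['yellow','white','red']:
    for a,c,m in blobs(mask(p,*C[k])):print(k,a,c.round(1),unproj(p,*c,.112 if k=='yellow' else .1)[:2].round(4))
cv2.imwrite('pics/fin_scene.png',p2['frame'][:,:,::-1])
E
```

```text
time: 44.38
ee_pos: [0.4027, 0.0763, 0.2458]
eef_rot: [0.614, 0.789, -0.001, -0.0]
ft_force: [0.6, -1.5, -0.7]
width: 0.0503
yellow 202 [450.1  90.2] [ 0.7576 -0.2284]
yellow 358 [436.8 203.4] [ 0.5532 -0.1999]
yellow 166 [359.4 269.6] [ 0.4372 -0.0609]
yellow 434 [479.  284.1] [ 0.4104 -0.2709]
white 134 [138.1  45.4] [0.8519 0.3447]
white 295 [507.5  50.2] [ 0.8357 -0.3394]
white 530 [100.6  60.3] [0.8245 0.4139]
white 110 [323.5  73.6] [7.95e-01 4.00e-04]
white 84 [393.4  84.5] [ 0.7733 -0.1282]
white 446 [ 37.6 177.6] [0.6066 0.5244]
white 225 [471.9 239.6] [ 0.4879 -0.2647]
red 109 [387.6  68.7] [ 0.8031 -0.1179]
red 161 [436.9 249.3] [ 0.4711 -0.2013]
```

View pics/fin.png

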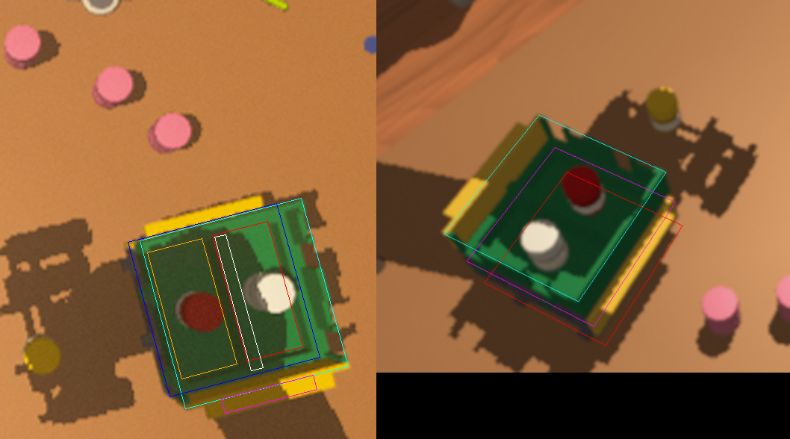

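View pics/fin_scene.png

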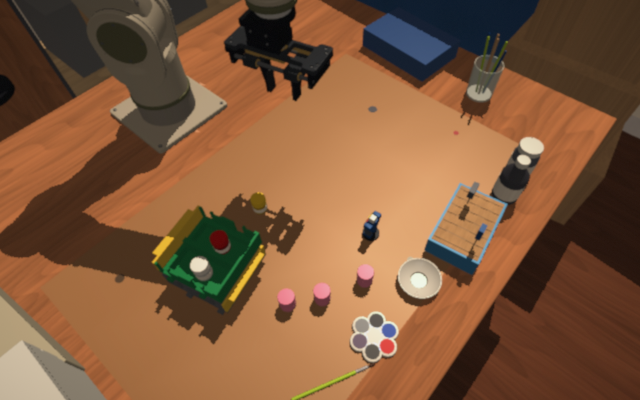

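```bash
python3 -c "
from bench import r
print(r.close_job())"
```

```text
the job is handed in; nothing more can be done
None
```

The job is done and handed in at about 44 s of the 141 s allowed. I got no verdict back.

**What I did:**
- I put the sanding block and the blue pot in separate compartments of the grey tray.
- I lifted the empty green tray by its divider, gave it half a turn and set it in the grey tray's notches.
- I loaded the red and white pots into the green tray after it was stacked, one to a compartment. I left the pink look-alikes alone.

**What the last checks showed:**
- **Stack:** from the top and wrist cameras the green tray lies within about 2 mm of the expected seated outline at 52 mm, with the yellow ends opposite.
- **Feet:** in the wrist view I could see the two feet on one long side down in their notches. I did not see the other two directly.
- **Pots and block:** red and white stand upright in the green tray. Blue and the block looked flat in the grey tray before I covered them.
- **Left alone:** the yellow pot is at the same pixel as at the start, and the toy robot is standing and looks untouched.
- **Arm:** it was withdrawn and touching nothing when I handed in.

**What disagreed:**
- When I lowered the green tray it met about 10 N of resistance with some sideways force, and stopped about 1 mm above the expected seat. The pictures after release agreed with full seating.
- The scene camera gave some positions about 5 mm off the top camera, so I relied on the top and wrist views.

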